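# Reload the basket drying carousel

### The arm

A 6-joint arm with a two-finger parallel gripper is mounted at the origin on the work surface. World frame = base frame: x ahead of the robot, y to its left, z up, the work surface at z = 0. Lengths are in m, angles in degrees, forces in N, time in s.
With the tool pointing down it reaches from about 0.35 to 0.875 m from the base axis. Payload 4.2 kg.
Tool frame: the origin (TCP) lies midway between the tips of the shut fingers; the grasp point (between the pads) lies 19 mm behind it; z points along the fingers, y is the line along which they close (so a half turn about z gives the same grasp; the last joint's range is limited). The gripper opens to 87 mm and grips with 3 to 60 N. Pads are 19 mm wide; open, the fingers measure 117 mm over their backs; the gripper's body (75 mm by 190 mm) begins 51 mm behind the grasp point.
Start: joints at [-60.986, 22.042, 0.453, 0, -68.411, -14.817], TCP at [0.153, -0.606, 0.223] pointing down, gripper open.
Joint ranges: [-179.83, 179.83], [-69.29, 118.12], [-61.27, 80.66], [-181.25, 117.63], [-171.15, -9.14], [-177.46, 177.46]. Speed limits (degrees/s): [159.86, 159.86, 180, 180, 180, 180].

### API

Orientations are given as a 3x3 rotation matrix whose columns are the frame's x, y, z axes.
In Python, from station import sense, capture, camera_params, finish_job gives the robot as it stands.
- The arm moves only by the tool drive_tool, never from a script. Its argument "rows" is a list of rows, each an object of numbers: "tx", "ty", "tz": the shift along the tool's x, y, z in cm; "ax", "ay", "az": the turn, a rotation vector about the tool's x, y, z in rad; "claw": the finger opening in cm, from 0 to 8.7. In form: [{"tx": .., "ty": .., "tz": .., "ax": .., "ay": .., "az": .., "claw": ..}, ...]. A call has 1 to 10 rows; each row shifts and turns the commanded pose from where the row before left it, along the tool's axes as they then stand; what a row does not reach is not made up. A row lasts 1/12 s, in which the tool goes at most 41.7 mm and 7.16 degrees, less where a joint would pass 70% of its speed; a pose out of reach is approached as far as the arm can. A call with a gripper value outside its range is refused whole. The fingers move at their own pace and stop on an object; the grip force is fixed at half the most. Time passes only in rows, so rows that do not move let the fingers close. It gives the time, the measured TCP pose, the force, the opening and the grip force at its end, in the units of the state.
- sense(): the state, without advancing time (a new reading comes with each control period).
- capture(name): name is "scene" or "top" or "wrist"; returns (picture, depth): 480x640x3 uint8, red, green, blue; 480x640 float32, m along the optical axis (not along the pixel's ray), 0 where there is no reading.
- camera_params(name): a dict with "intrinsics" (3x3 intrinsics, pixels), "k1" (the pictures are not rectified: a ray, as slopes to the right and down, at radius r is drawn at 1 + k1 r^2 times it, then the intrinsics apply), "R" (3x3) and "t" (3): a world point X has camera coordinates R X + t; the wrist camera has in their place "tool_from_camera" (4x4, takes a point from camera to tool coordinates, whose origin is the TCP and whose axes are the flange's). Camera axes: x right, y down, z forward; pixel columns grow to the right and rows downward; lengths in m; the calibration is good to about 2 mm. A picture is of the moment at which its call begins: read the wrist's pose just before it. camera_params takes no time and is no camera call.
- finish_job(): hands the job in; it is judged then, once.
The state is a dict: "time_s": time; "joints": joint angles; "joint_velocities": joint speeds; "effort": joint torques, N m; "tcp_pos": TCP position; "ee_rot": TCP orientation; "wrist_force": force on the tool from outside, world axes, zero at the start; "moment": the same for the moment, N m; "gripper_width": opening from 0.0 (shut) to 1.0 (fully open); "gripper_force": force on a finger pad.
Only numpy, scipy, OpenCV 4.12 (cv2) and the standard library are available. Lean on these libraries where they do the work, as an engineer would, in place of code of your own. Each camera call takes 0.05 s, during which the arm holds its last target. There are 200 camera calls.

### The job

Change the batch on the drying carousel: take the dry basket off its hook and stand it on the blue bench pad, and hang every rinsed basket from the draining mat by its bail on a carousel hook of its own, turning the carousel by its arms to bring the hook you need round to you. Then turn the carousel until the knob of its turning spoke stands directly above the white index mark, so that each hook is over an air nozzle, and leave it at rest; never tip a basket over, and leave the beaker, the bottle and the petri dish where they are.

Things in the scene. Friction and masses are not known exactly. Their poses are not given: they have to be found in the camera images.
- carousel_hub (a point): hub of the hand-turned steel carousel: a point on its vertical axis at arm height (173 mm); hub 42 mm wide, top at 192 mm. Four level 10 mm rods at right angles: a plain turning spoke with a ball knob, and three hook arms. Turns freely both ways, no stops, about 2 N at 75 mm radius, stops almost at once when let go. Push any arm sideways to turn it. Its x axis points along the turning spoke
- spoke_knob (a point): centre of the black ball knob (28 mm) at the end of the turning spoke, 155 mm from the axis, 173 mm above the bench. The turning spoke is the arm without a hook
- index_mark (a point): index mark of the fixed stand, on the white line across the floor of the round drip pan (370 mm across, rim 12 mm high), 155 mm from the axis, on the robot's side. The line ends at a white stud 34 mm high, 192 mm from the axis. Three air nozzles 30 mm high stand in the pan at left, right and rear: with the knob above the mark each hook is over a nozzle; hung baskets (underside at 45 mm) pass over them
- hook1 (a point): seat of hook 1: where the middle of a bail's top wire lies when hung, 130 mm from the axis, 165 mm high, a quarter turn anticlockwise (from above) of the turning spoke. The hook is a V of 8 mm rod in line with the arm, bottom 10 mm below this point; its outer tip is 150 mm from the axis, top at 179 mm. Bring the bail over the tip from outside, wire above 185 mm and square to the arm, then in and down
- hook2 (a point): seat of hook 2, the same as hook 1 in all, but opposite the turning spoke
- hook3 (a point): seat of hook 3, the same as hook 1 in all, but a quarter turn clockwise (from above) of the turning spoke
- wet1_grip (a point): a rinsed wire basket, on the ribbed grey draining mat (4 mm thick) at the start: 64 mm wide, 46 mm high, with a rigid bail 62 mm wide of 6 mm wire, topped by a black grip block 14 mm (its x, square to the bail) by 24 mm (its y, along the bail) by 32 mm high. This point: the block's centre, 143 mm above the underside; z up. Mass about 0.16 kg. Held across the 24 mm, fingers stay clear of the hook
- wet1_eye (a point): middle of the top wire of the bail of wet1, at its peak, 23 mm below wet1_grip (120 mm above the underside): the hook goes under the wire here
- wet2_grip (a point): a rinsed wire basket, on the ribbed grey draining mat (4 mm thick) at the start: 64 mm wide, 46 mm high, with a rigid bail 62 mm wide of 6 mm wire, topped by a black grip block 14 mm (its x, square to the bail) by 24 mm (its y, along the bail) by 32 mm high. This point: the block's centre, 143 mm above the underside; z up. Mass about 0.16 kg. Held across the 24 mm, fingers stay clear of the hook
- wet2_eye (a point): middle of the top wire of the bail of wet2, at its peak, 23 mm below wet2_grip (120 mm above the underside): the hook goes under the wire here
- wet3_grip (a point): a rinsed wire basket, on the ribbed grey draining mat (4 mm thick) at the start: 64 mm wide, 46 mm high, with a rigid bail 62 mm wide of 6 mm wire, topped by a black grip block 14 mm (its x, square to the bail) by 24 mm (its y, along the bail) by 32 mm high. This point: the block's centre, 143 mm above the underside; z up. Mass about 0.16 kg. Held across the 24 mm, fingers stay clear of the hook
- wet3_eye (a point): middle of the top wire of the bail of wet3, at its peak, 23 mm below wet3_grip (120 mm above the underside): the hook goes under the wire here
- dry_grip (a point): a dry wire basket, on hook 1 at the start: 64 mm wide, 46 mm high, with a rigid bail 62 mm wide of 6 mm wire, topped by a black grip block 14 mm (its x, square to the bail) by 24 mm (its y, along the bail) by 32 mm high. This point: the block's centre, 143 mm above the underside; z up. Mass about 0.16 kg. Held across the 24 mm, fingers stay clear of the hook
- dry_eye (a point): middle of the top wire of the bail of dry, at its peak, 23 mm below dry_grip (120 mm above the underside): the hook goes under the wire here
- bench_pad: flat blue bench pad, 220 mm (its x) by 250 mm (its y), 4 mm thick, fixed to the bench; origin at the centre of its underside
- beaker: glass beaker, 68 mm across and 85 mm high, a loose bystander; origin at the centre of its underside
- reagent: amber reagent bottle with red cap, 64 mm across and 150 mm high, a loose bystander; origin at the centre of its underside
- petri: flat clear petri dish, 88 mm across and 14 mm high, a loose bystander; origin at the centre of its underside
There are look-alikes about, which are no part of the job. Leave any green look-alike of the part that bears wet2_grip alone.

How it is judged (in metres and radians):
At the end, for the whole second after the job is handed in: The dry basket stands upright on the blue pad (its centre on the pad); each rinsed basket hangs in a hook of its own (middle of the top wire within 35 mm of the hook seat, tilt under 40 degrees); the knob is within 15 mm (horizontally) of the index mark (x of dry_eye in the frame of bench_pad between -0.1 and 0.1 m and y of dry_eye in the frame of bench_pad between -0.115 and 0.115 m and height (world z) of dry_eye below 0.13 m and angle between dry_eye's own z axis and vertical below 0.15 rad and (distance between wet1_eye and hook1 below 0.035 m or distance between wet1_eye and hook2 below 0.035 m or distance between wet1_eye and hook3 below 0.035 m) and angle between each of wet1_eye, wet2_eye, wet3_eye's own z axis and vertical below 0.7 rad and (distance between wet2_eye and hook1 below 0.035 m or distance between wet2_eye and hook2 below 0.035 m or distance between wet2_eye and hook3 below 0.035 m) and (distance between wet3_eye and hook1 below 0.035 m or distance between wet3_eye and hook2 below 0.035 m or distance between wet3_eye and hook3 below 0.035 m) and horizontal distance between spoke_knob and index_mark below 0.015 m and distance between wet1_eye and wet2_eye above 0.08 m and distance between each of wet1_eye, wet2_eye and wet3_eye above 0.08 m); the robot touches nothing.
It fails at once if the beaker is pushed more than 40 mm away or tipped (distance of beaker from where it was at the start of the episode above 0.04 m or angle between beaker's own z axis and vertical above 0.5 rad).
It fails at once if the reagent bottle is pushed more than 40 mm away or tipped (distance of reagent from where it was at the start of the episode above 0.04 m or angle between reagent's own z axis and vertical above 0.5 rad).
It fails at once if the petri dish is pushed more than 40 mm away or tipped (distance of petri from where it was at the start of the episode above 0.04 m or angle between petri's own z axis and vertical above 0.5 rad).
It fails at once if a basket is tipped over, so that its parts would spill (angle between any of wet1_eye, wet2_eye, wet3_eye, dry_eye's own z axis and vertical above 1 rad).
Of wet1, wet2, wet3 only 2 to 3 are there at a start; the rules pass over those that are not, and their reading is None.
At some moment in a run one of wet1, wet2, wet3 may be knocked a few centimetres aside while the robot is not near it.
It also fails if it takes over 210 s, if anything falls off the work surface, if the arm or the gripper's body presses on something with over 40 N, if the wrist force passes 120 N, or if a joint passes its speed limit or range.

## Working session

There is one attempt and no reset: what is moved stays moved. The work goes in short steps, Python scripts to look and compute and a tool call to move; the robot and the scene stay as the last step left them, time stands still between calls to the robot, and variables do not carry over. Pictures are saved under pics/ and viewed, at most 14 in all, crops included, and the job is handed in when it is done.

Besides the shell and the picture viewer there is one more tool, called after "Call:" as name(argument=value, ...) on one line, values as JSON. drive_tool: Moves the arm, as the interface text tells. Its arguments: {"type":"object","properties":{"rows":{"type":"array"}},"required":["rows"]}

```bash
ls; mkdir -p pics; cat > h.py <<'E'
import numpy as np, cv2
from station import sense, capture, camera_params, finish_job
def world(name,depth,s=None):
    p=camera_params(name);K=np.array(p["intrinsics"]);k1=p["k1"]
    v,u=np.mgrid[0:480,0:640].astype(float)
    pts=cv2.undistortPoints(np.stack([u,v],-1).reshape(-1,1,2),K,np.array([k1,0,0,0,0.])).reshape(480,640,2)
    c=np.dstack([pts[...,0]*depth,pts[...,1]*depth,depth]).astype(float)
    if "R" in p:
        R=np.array(p["R"]);t=np.array(p["t"]); w=(c-t)@R
    else:
        T=np.array(p["tool_from_camera"]); w=c@T[:3,:3].T+T[:3,3]
        w=w@np.array(s["ee_rot"]).T+np.array(s["tcp_pos"])
    w[depth<=0]=np.nan
    return w
def proj(name,X):
    p=camera_params(name);R=np.array(p["R"]);t=np.array(p["t"])
    return cv2.projectPoints(np.array(X,float).reshape(-1,1,3),cv2.Rodrigues(R)[0],t,np.array(p["intrinsics"]),np.array([p["k1"],0,0,0,0.]))[0].reshape(-1,2)
def shot(name,tag):
    s=sense(); im,d=capture(name); w=world(name,d,s)
    cv2.imwrite(f"pics/{tag}.png",im[...,::-1]); np.savez(f"/tmp/{tag}.npz",im=im,w=w)
    return im,w
E
python3 - <<'E'
from h import *
s=sense();print(s)
for n in("scene","top"):
    im,w=shot(n,n+"0"); p=camera_params(n); print(n,-np.array(p["R"]).T@np.array(p["t"]),p["R"])
print(camera_params("wrist")["tool_from_camera"])
E
```

```text
pics
{'time_s': 0.0, 'joints': array([-6.09846796e+01,  2.20900220e+01,  3.78572674e-01, -2.85322189e-02,
       -6.84106368e+01, -1.48178598e+01]), 'joint_velocities': array([-0.01291858, -0.01149508, -0.05538073, -0.02636353, -0.11731239,
        0.01586349]), 'effort': array([-3.25596338e-04, -3.90662241e+01,  1.87401652e+01,  4.21995163e+00,
        1.10621398e-02, -1.81606551e-04]), 'tcp_pos': array([ 0.15316858, -0.60531167,  0.22146033]), 'ee_rot': array([[-9.69501236e-01, -2.45085615e-01, -6.28582958e-04],
       [-2.45086401e-01,  9.69498993e-01,  2.08792569e-03],
       [ 9.76899937e-05,  2.17830367e-03, -9.99997623e-01]]), 'wrist_force': array([ 0.59676296, -0.28908632,  0.00480283]), 'moment': array([ 0.0081638 , -0.00660016,  0.00069483]), 'gripper_force': 0.0, 'gripper_width': 1.000025374042348}
scene [1.25796029 0.80006204 1.12487241] [[-0.76021699  0.64939259 -0.01895745]
 [ 0.460787    0.51839459 -0.72037657]
 [-0.45797977 -0.55637785 -0.69332404]]
top [ 0.34756491 -0.01241501  1.40290402] [[-2.62052024e-03 -9.99996220e-01 -8.31877208e-04]
 [-9.84035534e-01  2.72672890e-03 -1.77951209e-01]
 [ 1.77952805e-01  3.52271988e-04 -9.84038960e-01]]
[[ 1.94901673e-03 -9.65733554e-01 -2.59528232e-01  7.14270708e-02]
 [ 9.99997773e-01  1.67202948e-03  1.28801948e-03 -2.41782817e-04]
 [-8.09944778e-04 -2.59530164e-01  9.65734662e-01 -1.62924478e-01]
 [ 0.00000000e+00  0.00000000e+00  0.00000000e+00  1.00000000e+00]]
```

View pics/scene0.png

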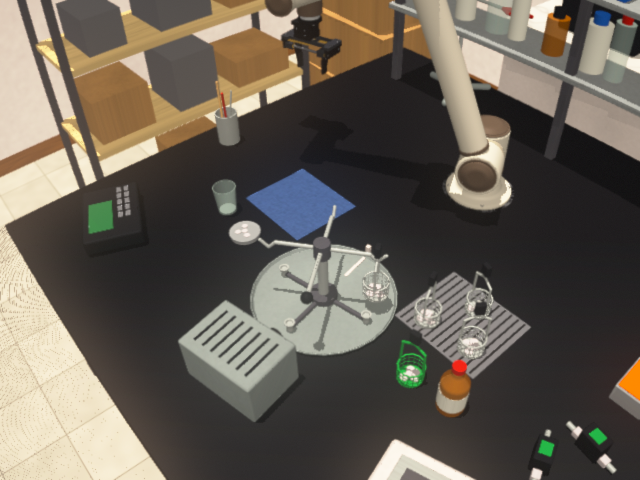

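View pics/top0.png

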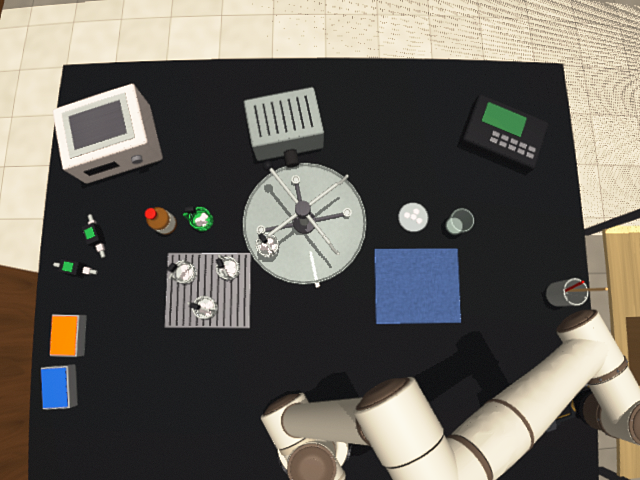

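Top view: baskets on the mat at (182,272), (228,266), (204,307); dry one on its hook at (265,243); hub (302,212), green decoy (200,218), pad (418,286), white stud (317,284). Now I measure.

```bash
cat > m.py <<'E'
from h import *
def load(*t):
    W=[];I=[]
    for a in t:
        z=np.load(f"/tmp/{a}.npz");W.append(z["w"].reshape(-1,3));I.append(z["im"].reshape(-1,3))
    W=np.vstack(W);I=np.vstack(I);ok=~np.isnan(W[:,0]);return W[ok],I[ok].astype(int)
def clusters(P,cell=.004,mn=8,pad=1):
    xy=P[:,:2];o=xy.min(0)-.02;g=((xy-o)/cell).astype(int)
    m=np.zeros(g.max(0)+5,np.uint8);m[g[:,0],g[:,1]]=1
    m=cv2.dilate(m,np.ones((3,3),np.uint8),iterations=pad)
    n,l=cv2.connectedComponents(m);L=l[g[:,0],g[:,1]]
    return [P[L==i] for i in range(1,n) if (L==i).sum()>=mn]
E
python3 - <<'E'
from m import *
for tag in("top0","scene0"):
    W,I=load(tag)
    print(tag)
    A=(W[:,0]>.25)&(W[:,0]<1)&(W[:,1]>-.6)&(W[:,1]<.6)
    for name,zl,zh in(("arms",.155,.2),("blocks",.125,.172)):
        print(name)
        for c in clusters(W[A&(W[:,2]>zl)&(W[:,2]<zh)]):
            r=cv2.minAreaRect((c[:,:2]*1000).astype(np.float32))
            print(len(c),c.mean(0).round(4),c[:,2].max().round(4),"rect",np.round(r[0]),np.round(r[1]),round(r[2],1))
    b=(I[:,2]>I[:,0]+40)&A&(W[:,2]<.02)
    for c in clusters(W[b],mn=200): print("pad",cv2.minAreaRect((c[:,:2]*1000).astype(np.float32)),c[:,2].mean())
    s=(I.min(1)>180)&A&(W[:,2]>.026)&(W[:,2]<.045)
    for c in clusters(W[s],mn=3): print("stud?",len(c),c.mean(0).round(4))
    p=(I.min(1)>120)&A&(W[:,2]>.002)&(W[:,2]<.02)&(W[:,0]>.5)&(abs(W[:,1])<.25)
    for c in clusters(W[p],mn=500): print("pan",cv2.minEnclosingCircle((c[:,:2]*1000).astype(np.float32)))
E
```

```text
top0
arms
52 [0.3861 0.3077 0.1617] 0.1667 rect [386. 308.] [25. 14.] 72.0
49 [0.4861 0.3704 0.1617] 0.1707 rect [486. 370.] [14. 24.] 51.8
44 [0.4982 0.2432 0.1614] 0.167 rect [499. 244.] [23. 12.] 18.3
1009 [0.6449 0.0308 0.1787] 0.199 rect [644.  28.] [232. 237.] 82.7
37 [0.6462 0.3297 0.1584] 0.1616 rect [646. 330.] [15. 22.] 3.9
392 [0.9069 0.5632 0.1566] 0.1609 rect [914. 564.] [147. 109.] 15.0
blocks
68 [0.3857 0.3054 0.1573] 0.1667 rect [385. 306.] [28. 14.] 71.9
70 [0.4853 0.3695 0.1562] 0.1707 rect [486. 370.] [14. 24.] 51.8
60 [0.4975 0.2419 0.157 ] 0.167 rect [498. 243.] [24. 13.] 18.4
29 [ 0.5371 -0.056   0.1652] 0.1715 rect [539. -55.] [32.  8.] 39.0
69 [0.5753 0.0837 0.1612] 0.1719 rect [590.  67.] [ 36. 155.] 41.1
8 [0.5805 0.1418 0.1528] 0.1567 rect [581. 142.] [10.  5.] 28.7
102 [0.6342 0.4386 0.1448] 0.1527 rect [635. 440.] [26. 26.] 8.5
71 [0.6448 0.3289 0.152 ] 0.1616 rect [646. 330.] [15. 25.] 10.8
29 [ 0.7175 -0.0808  0.166 ] 0.172 rect [717. -79.] [ 8. 35.] 37.4
8 [0.7135 0.08   0.1705] 0.1717 rect [715.  81.] [51.  9.] 40.6
2506 [0.8954 0.5413 0.1497] 0.1609 
[... 1443 characters left out ...]
44.] [30. 30.] 16.1
150 [0.6509 0.3352 0.15  ] 0.1633 rect [648. 334.] [18. 25.] 3.5
14 [0.7694 0.1269 0.1689] 0.1719 rect [769. 127.] [ 7. 24.] 56.9
2197 [0.8627 0.5281 0.152 ] 0.1615 rect [869. 546.] [ 94. 138.] 18.0
3393 [0.9274 0.0913 0.1271] 0.1348 rect [931.  84.] [149. 208.] 11.3
pad ((449.3623352050781, -311.8358459472656), (265.2020568847656, 230.7866668701172), 89.342041015625) 0.004699510526148312
stud? 3 [0.415  0.3019 0.0364]
stud? 11 [ 0.4545 -0.0117  0.0357]
stud? 3 [0.5189 0.3829 0.0319]
stud? 6 [0.5303 0.2461 0.0354]
stud? 44 [0.6141 0.1514 0.0302]
stud? 32 [ 0.6659 -0.1042  0.03  ]
stud? 41 [0.7677 0.0487 0.0294]
pan ((619.52294921875, 56.690093994140625), 223.233154296875)
```

```bash
cat >> m.py <<'E'
C=np.array([.640,.023]); IDX=191.3
def arms(*tags):
    W,I=load(*tags); d=W[:,:2]-C; r=np.hypot(*d.T); a=np.degrees(np.arctan2(d[:,1],d[:,0]))
    m=(W[:,2]>.169)&(W[:,2]<.183)&(r>.035)&(r<.11)
    t=np.radians(a[m]*4); return (np.degrees(np.arctan2(np.sin(t).mean(),np.cos(t).mean()))/4)%90
def blocks(W,xlo,xhi,ylo,yhi,zlo,zhi):
    P=W[(W[:,0]>xlo)&(W[:,0]<xhi)&(W[:,1]>ylo)&(W[:,1]<yhi)&(W[:,2]>zlo)&(W[:,2]<zhi)]
    out=[]
    for c in clusters(P,mn=10):
        (cx,cy),(a,b),th=cv2.minAreaRect((c[:,:2]*1000).astype(np.float32))
        long=th if a>b else th+90
        out.append((len(c),round(cx),round(cy),round(max(a,b)),round(min(a,b)),round(long%180),c[:,2].max().round(3)))
    return out
def plan(segs,p=None,R=None,vmax=.035,amax=6):
    """segs: list of (x,y,z,yaw of tool y axis mod 180)"""
    s=sense(); p=np.array(s["tcp_pos"]); R=np.array(s["ee_rot"]); yaw=np.degrees(np.arctan2(R[1,1],R[0,1])); rows=[]
    for x,y,z,ty in segs:
        q=np.array([x,y,z]); dy=(ty-yaw+90)%180-90
        n=max(1,int(np.ceil(max(np.linalg.norm(q-p)/vmax,abs(dy)/amax))))
        for i in range(n):
            a=np.radians(yaw); d=(q-p)/n*100; ux=np.array([-np.sin(a)*-1*-1,0]) 
            Y=np.array([np.cos(a),np.sin(a)]); X=np.array([-Y[1],Y[0]])*-1
            X=-np.array([Y[1],-Y[0]])  # x = y x z, z=(0,0,-1): (-Yy, Yx)
            rows.append([round(float(d[:2]@X),2),round(float(d[:2]@Y),2),round(-d[2],2),round(-np.radians(dy/n),3)])
            yaw+=dy/n
        rows.append("--"); p=q
    # compress
    k=0
    while k<len(rows):
        j=k
        while j<len(rows) and rows[j]==rows[k]: j+=1
        print(rows[k], "x%d"%(j-k) if rows[k]!="--" else ""); k=j
E
python3 - <<'E'
from m import *
# x axis check
R=sense()["ee_rot"];Y=R[:2,1];print(np.array([-Y[1],Y[0]]),R[:2,0])
for t in("top0","scene0"):
    W,I=load(t);print(t,arms(t),"mat",blocks(W,.3,.6,.2,.45,.155,.175),"dry",blocks(W,.5,.66,.08,.2,.19,.21))
    b=(W[:,2]>.01)&(W[:,2]<.1)&(W[:,0]>.5)&(W[:,0]<.75)&(W[:,1]<-.2)
    print([ (len(c),c.mean(0).round(3)) for c in clusters(W[b])])
E
```

```text
[-0.96948871 -0.24512819] [-0.96949051 -0.24512884]
top0 37.78199604255858 mat [(52, 386, 308, 25, 14, 72, np.float64(0.167)), (49, 486, 370, 24, 14, 142, np.float64(0.171)), (44, 499, 244, 23, 12, 18, np.float64(0.167))] dry [(53, 558, 125, 23, 13, 37, np.float64(0.208))]
[(12, array([ 0.533, -0.357,  0.011])), (435, array([ 0.632, -0.436,  0.056])), (574, array([ 0.653, -0.304,  0.015]))]
scene0 37.80308341106719 mat [(68, 390, 312, 23, 18, 74, np.float64(0.169)), (78, 491, 375, 24, 17, 141, np.float64(0.167)), (59, 501, 247, 23, 13, 20, np.float64(0.167))] dry [(74, 561, 127, 29, 14, 39, np.float64(0.208))]
[(223, array([ 0.547, -2.408,  0.055])), (666, array([ 0.634, -0.424,  0.058])), (503, array([ 0.657, -0.3  ,  0.015])), (379, array([ 0.689, -2.409,  0.054])), (71, array([ 0.743, -1.686,  0.056])), (80, array([ 0.742, -1.286,  0.054]))]
```

```bash
python3 - <<'E'
s=open('m.py').read()
a=s.index("def plan")
s=s[:a]+'''def plan(segs,vmax=.036,amax=6.3,p=None,yaw=None,j6=None):
    """segs: (x,y,z,yaw of tool y axis mod 180); prints rows tx ty tz az"""
    s=sense(); p=np.array(s["tcp_pos"]); R=s["ee_rot"]; yaw=np.degrees(np.arctan2(R[1,1],R[0,1])); j1,j6=s["joints"][0],s["joints"][5]
    print("at",p.round(4),"yaw",round(yaw,1),"j6",round(j6,1),"tilt",np.round([R[0,2],R[1,2]],3))
    out=[]
    for x,y,z,ty in segs:
        q=np.array([x,y,z]); b=np.degrees(np.arctan2(y,x)); t=(ty-b+90)%180-90
        if abs(abs(t)-90)<25: t=min((t,t+180,t-180),key=lambda v:abs(v-j6) if abs(v)<120 else 999)
        dy=t-j6+b-j1
        if abs(dy)<.3: dy=0
        n=max(1,int(np.ceil(max(np.linalg.norm(q-p)/vmax,abs(dy)/amax))))
        rows=[]
        for i in range(n):
            a=np.radians(yaw); d=(q-p)/n*100
            Y=np.array([np.cos(a),np.sin(a)]); X=np.array([-Y[1],Y[0]])
            rows.append((round(float(d[:2]@X),2),round(float(d[:2]@Y),2),round(-d[2],2),round(-np.radians(dy/n),3)))
            yaw+=dy/n
        p=q;j1=b;j6=t
        print("->",q.round(3),"yaw",round(yaw,1),"j6",round(t,1),n)
        if len(set(rows))==1: print("  ",n,"x",rows[0])
        else:
            for r in rows: print("  ",r)
'''
open('m.py','w').write(s)
from m import *
plan([(.153,-.605,.33,104.2),(.153,-.605,.33,217.8),(.560,.126,.33,217.8)])
E
```

```text
at [ 0.1532 -0.6054  0.2216] yaw 104.2 j6 -14.8 tilt [-0.001  0.002]
-> [ 0.153 -0.605  0.33 ] yaw 104.2 j6 0.0 4
   4 x (0.0, 0.01, np.float64(-2.71), np.float64(-0.0))
-> [ 0.153 -0.605  0.33 ] yaw 37.8 j6 -66.4 11
   11 x (0.0, 0.0, np.float64(-0.0), np.float64(0.105))
-> [0.56  0.126 0.33 ] yaw 217.8 j6 25.1 29
   (1.13, 2.65, np.float64(-0.0), np.float64(-0.108))
   (0.84, 2.76, np.float64(-0.0), np.float64(-0.108))
   (0.54, 2.83, np.float64(-0.0), np.float64(-0.108))
   (0.23, 2.88, np.float64(-0.0), np.float64(-0.108))
   (-0.09, 2.88, np.float64(-0.0), np.float64(-0.108))
   (-0.4, 2.86, np.float64(-0.0), np.float64(-0.108))
   (-0.7, 2.8, np.float64(-0.0), np.float64(-0.108))
   (-1.0, 2.71, np.float64(-0.0), np.float64(-0.108))
   (-1.29, 2.58, np.float64(-0.0), np.float64(-0.108))
   (-1.56, 2.43, np.float64(-0.0), np.float64(-0.108))
   (-1.81, 2.24, np.float64(-0.0), np.float64(-0.108))
   (-2.05, 2.03, np.float64(-0.0), np.float64(-0.108))
   (-2.25, 1.8, np.float64(-0.0), np.float64(-0.108))
   (-2.44, 1.55, np.float64(-0.0), np.float64(-0.108))
   (-2.59, 1.27, np.float64(-0.0), np.float64(-0.108))
   (-2.71, 0.99, np.float64(-0.0), np.float64(-0.108))
   (-2.8, 0.69, np.float64(-0.0), np.float64(-0.108))
   (-2.86, 0.38, np.float64(-0.0), np.float64(-0.108))
   (-2.88, 0.07, np.float64(-0.0), np.float64(-0.108))
   (-2.87, -0.24, np.float64(-0.0), np.float64(-0.108))
   (-2.83, -0.55, np.float64(-0.0), np.float64(-0.108))
   (-2.76, -0.86, np.float64(-0.0), np.float64(-0.108))
   (-2.65, -1.15, np.float64(-0.0), np.float64(-0.108))
   (-2.51, -1.43, np.float64(-0.0), np.float64(-0.108))
   (-2.34, -1.69, np.float64(-0.0), np.float64(-0.108))
   (-2.14, -1.93, np.float64(-0.0), np.float64(-0.108))
   (-1.92, -2.15, np.float64(-0.0), np.float64(-0.108))
   (-1.68, -2.35, np.float64(-0.0), np.float64(-0.108))
   (-1.41, -2.52, np.float64(-0.0), np.float64(-0.108))
```

Call:
drive_tool(rows=[{"tz": -1.2,"az": -0.11,"claw": 8.7},{"tz": -1.2,"az": -0.11},{"tz": -1.2,"az": -0.11},{"tz": -1.2,"az": -0.11},{"tz": -1.2,"az": -0.11},{"tz": -1.2,"az": -0.11},{"tz": -1.2,"az": -0.11},{"tz": -1.2,"az": -0.11},{"tz": -1.2,"az": -0.11},{"az": -0.11}])

```text
invalid input at $.rows[0]: expected keys tx, ty, tz, ax, ay, az, claw
```

Call:
drive_tool(rows=[{"az": -0.11},{"az": -0.11},{"az": -0.11},{"az": -0.11},{"az": -0.11},{"az": -0.11},{"az": -0.11},{"az": -0.11},{"tx": -1.37,"ty": -3.21},{"tx": -1.37,"ty": -3.21}])

```text
invalid input at $.rows[0]: expected keys tx, ty, tz, ax, ay, az, claw
```

Call:
drive_tool(rows=[{"tx": -1.37,"ty": -3.21},{"tx": -1.37,"ty": -3.21},{"tx": -1.37,"ty": -3.21},{"tx": -1.37,"ty": -3.21},{"tx": -1.37,"ty": -3.21},{"tx": -1.37,"ty": -3.21},{"tx": -1.37,"ty": -3.21},{"tx": -1.37,"ty": -3.21},{"tx": -1.37,"ty": -3.21},{"tx": -1.37,"ty": -3.21}])

```text
invalid input at $.rows[0]: expected keys tx, ty, tz, ax, ay, az, claw
```

Call:
drive_tool(rows=[{"tx": -1.37,"ty": -3.21},{"tx": -1.37,"ty": -3.21},{"tx": -1.37,"ty": -3.21},{"tx": -1.37,"ty": -3.21},{"tx": -1.37,"ty": -3.21},{"tx": -1.37,"ty": -3.21},{"tx": -1.37,"ty": -3.21},{"tx": -1.37,"ty": -3.21},{"tx": -1.37,"ty": -3.21},{"tx": -1.37,"ty": -3.21}])

```text
invalid input at $.rows[0]: expected keys tx, ty, tz, ax, ay, az, claw
```

Call:
drive_tool(rows=[{"tx": 0,"ty": 0,"tz": -1.3,"ax": 0,"ay": 0,"az": -0.124,"claw": 8.7},{"tx": 0,"ty": 0,"tz": -1.3,"ax": 0,"ay": 0,"az": -0.124,"claw": 8.7},{"tx": 0,"ty": 0,"tz": -1.3,"ax": 0,"ay": 0,"az": -0.124,"claw": 8.7},{"tx": 0,"ty": 0,"tz": -1.3,"ax": 0,"ay": 0,"az": -0.124,"claw": 8.7},{"tx": 0,"ty": 0,"tz": -1.3,"ax": 0,"ay": 0,"az": -0.124,"claw": 8.7},{"tx": 0,"ty": 0,"tz": -1.3,"ax": 0,"ay": 0,"az": -0.124,"claw": 8.7},{"tx": 0,"ty": 0,"tz": -1.3,"ax": 0,"ay": 0,"az": -0.124,"claw": 8.7},{"tx": 0,"ty": 0,"tz": -1.3,"ax": 0,"ay": 0,"az": -0.124,"claw": 8.7},{"tx": 0,"ty": 0,"tz": 0,"ax": 0,"ay": 0,"az": -0.124,"claw": 8.7},{"tx": 0,"ty": 0,"tz": 0,"ax": 0,"ay": 0,"az": -0.124,"claw": 8.7}])

```text
time_s: 0.93
tcp_pos: [0.1534, -0.606, 0.3271]
ee_rot: [[-0.077, -0.997, 0.001], [-0.997, 0.077, -0.001], [0.001, -0.001, -1.0]]
wrist_force: [-0.2, -0.5, -0.4]
gripper_width: 0.998
gripper_force: 0.0
```

Call:
drive_tool(rows=[{"tx": 0,"ty": 0,"tz": 0,"ax": 0,"ay": 0,"az": -0.124,"claw": 8.7},{"tx": 0,"ty": 0,"tz": 0,"ax": 0,"ay": 0,"az": -0.124,"claw": 8.7},{"tx": 0,"ty": 0,"tz": 0,"ax": 0,"ay": 0,"az": -0.124,"claw": 8.7},{"tx": 0,"ty": 0,"tz": 0,"ax": 0,"ay": 0,"az": -0.124,"claw": 8.7},{"tx": 0,"ty": 0,"tz": 0,"ax": 0,"ay": 0,"az": -0.124,"claw": 8.7},{"tx": 0,"ty": 0,"tz": 0,"ax": 0,"ay": 0,"az": -0.124,"claw": 8.7}])

```text
time_s: 1.43
tcp_pos: [0.1533, -0.6056, 0.3258]
ee_rot: [[0.619, -0.786, -0.0], [-0.786, -0.619, 0.001], [-0.001, -0.001, -1.0]]
wrist_force: [-0.8, 0.7, 0.7]
gripper_width: 1.0
gripper_force: 0.0
```

Call:
drive_tool(rows=[{"tx": -1.56,"ty": -3.67,"tz": 0,"ax": 0,"ay": 0,"az": 0,"claw": 8.7},{"tx": -1.56,"ty": -3.67,"tz": 0,"ax": 0,"ay": 0,"az": 0,"claw": 8.7},{"tx": -1.56,"ty": -3.67,"tz": 0,"ax": 0,"ay": 0,"az": 0,"claw": 8.7},{"tx": -1.56,"ty": -3.67,"tz": 0,"ax": 0,"ay": 0,"az": 0,"claw": 8.7},{"tx": -1.56,"ty": -3.67,"tz": 0,"ax": 0,"ay": 0,"az": 0,"claw": 8.7},{"tx": -1.56,"ty": -3.67,"tz": 0,"ax": 0,"ay": 0,"az": 0,"claw": 8.7},{"tx": -1.56,"ty": -3.67,"tz": 0,"ax": 0,"ay": 0,"az": 0,"claw": 8.7},{"tx": -1.56,"ty": -3.67,"tz": 0,"ax": 0,"ay": 0,"az": 0,"claw": 8.7},{"tx": -1.56,"ty": -3.67,"tz": 0,"ax": 0,"ay": 0,"az": 0,"claw": 8.7},{"tx": -1.56,"ty": -3.67,"tz": 0,"ax": 0,"ay": 0,"az": 0,"claw": 8.7}])

```text
time_s: 2.27
tcp_pos: [0.3474, -0.2555, 0.3264]
ee_rot: [[0.614, -0.79, 0.0], [-0.79, -0.614, 0.0], [-0.0, -0.0, -1.0]]
wrist_force: [0.3, -0.5, -0.2]
gripper_width: 1.0
gripper_force: 0.0
```

Call:
drive_tool(rows=[{"tx": -1.56,"ty": -3.67,"tz": 0,"ax": 0,"ay": 0,"az": 0,"claw": 8.7},{"tx": -1.56,"ty": -3.67,"tz": 0,"ax": 0,"ay": 0,"az": 0,"claw": 8.7},{"tx": -1.56,"ty": -3.67,"tz": 0,"ax": 0,"ay": 0,"az": 0,"claw": 8.7},{"tx": -1.56,"ty": -3.67,"tz": 0,"ax": 0,"ay": 0,"az": 0,"claw": 8.7},{"tx": -1.56,"ty": -3.67,"tz": 0,"ax": 0,"ay": 0,"az": 0,"claw": 8.7},{"tx": -1.56,"ty": -3.67,"tz": 0,"ax": 0,"ay": 0,"az": 0,"claw": 8.7},{"tx": -1.56,"ty": -3.67,"tz": 0,"ax": 0,"ay": 0,"az": 0,"claw": 8.7},{"tx": -1.56,"ty": -3.67,"tz": 0,"ax": 0,"ay": 0,"az": 0,"claw": 8.7},{"tx": -1.56,"ty": -3.67,"tz": 0,"ax": 0,"ay": 0,"az": 0,"claw": 8.7},{"tx": 0,"ty": 0,"tz": 0,"ax": 0,"ay": 0,"az": 0,"claw": 8.7}])

```text
time_s: 3.1
tcp_pos: [0.5242, 0.0611, 0.3246]
ee_rot: [[0.618, -0.786, -0.001], [-0.786, -0.618, 0.0], [-0.001, 0.001, -1.0]]
wrist_force: [0.7, -0.6, 0.0]
gripper_width: 1.002
gripper_force: 0.0
```

```bash
python3 - <<'E'
from m import *
shot("wrist","w0");W,I=load("w0")
print("dry",blocks(W,.5,.66,.08,.2,.19,.21),"mat",blocks(W,.3,.6,.2,.45,.155,.175))
try: print(arms("w0"))
except Exception as e: print(e)
plan([(.560,.126,.325,217.8),(.560,.126,.172,217.8)],vmax=.041)
E
```

```text
dry [(543, 560, 126, 24, 13, 38, np.float64(0.207))] mat [(314, 499, 244, 24, 15, 24, np.float64(0.166))]
37.93571826767923
at [0.5226 0.0589 0.3248] yaw -141.9 j6 14.0 tilt [-0.003 -0.001]
-> [0.56  0.126 0.325] yaw -141.9 j6 25.1 2
   2 x (-1.49, -3.54, np.float64(-0.01), np.float64(-0.0))
-> [0.56  0.126 0.172] yaw -141.9 j6 25.1 4
   4 x (0.0, 0.0, np.float64(3.83), np.float64(-0.0))
```

Call:
drive_tool(rows=[{"tx": -1.49,"ty": -3.54,"tz": 0,"ax": 0,"ay": 0,"az": 0,"claw": 8.7},{"tx": -1.49,"ty": -3.54,"tz": 0,"ax": 0,"ay": 0,"az": 0,"claw": 8.7},{"tx": 0,"ty": 0,"tz": 0,"ax": 0,"ay": 0,"az": 0,"claw": 8.7},{"tx": 0,"ty": 0,"tz": 4,"ax": 0,"ay": 0,"az": 0,"claw": 8.7},{"tx": 0,"ty": 0,"tz": 4,"ax": 0,"ay": 0,"az": 0,"claw": 8.7},{"tx": 0,"ty": 0,"tz": 4,"ax": 0,"ay": 0,"az": 0,"claw": 8.7},{"tx": 0,"ty": 0,"tz": 3.3,"ax": 0,"ay": 0,"az": 0,"claw": 8.7},{"tx": 0,"ty": 0,"tz": 0,"ax": 0,"ay": 0,"az": 0,"claw": 8.7}])

```text
time_s: 3.82
tcp_pos: [0.554, 0.1204, 0.1661]
ee_rot: [[0.612, -0.791, -0.015], [-0.791, -0.612, -0.005], [-0.005, 0.015, -1.0]]
wrist_force: [-1.1, -0.5, -0.9]
gripper_width: 1.003
gripper_force: 0.0
```

Call:
drive_tool(rows=[{"tx": 0,"ty": 0,"tz": 0,"ax": 0,"ay": 0,"az": 0,"claw": 0},{"tx": 0,"ty": 0,"tz": 0,"ax": 0,"ay": 0,"az": 0,"claw": 0},{"tx": 0,"ty": 0,"tz": 0,"ax": 0,"ay": 0,"az": 0,"claw": 0},{"tx": 0,"ty": 0,"tz": 0,"ax": 0,"ay": 0,"az": 0,"claw": 0},{"tx": 0,"ty": 0,"tz": 0,"ax": 0,"ay": 0,"az": 0,"claw": 0},{"tx": 0,"ty": 0,"tz": 0,"ax": 0,"ay": 0,"az": 0,"claw": 0},{"tx": 0,"ty": 0,"tz": 0,"ax": 0,"ay": 0,"az": 0,"claw": 0},{"tx": 0,"ty": 0,"tz": 0,"ax": 0,"ay": 0,"az": 0,"claw": 0},{"tx": 0,"ty": 0,"tz": 0,"ax": 0,"ay": 0,"az": 0,"claw": 0},{"tx": 0,"ty": 0,"tz": 0,"ax": 0,"ay": 0,"az": 0,"claw": 0}])

```text
time_s: 4.65
tcp_pos: [0.5595, 0.1233, 0.1736]
ee_rot: [[0.614, -0.789, 0.0], [-0.789, -0.614, 0.0], [0.0, -0.001, -1.0]]
wrist_force: [0.1, 1.1, -0.2]
gripper_width: 0.326
gripper_force: 0.6
```

Call:
drive_tool(rows=[{"tx": 0,"ty": 0,"tz": 0,"ax": 0,"ay": 0,"az": 0,"claw": 0},{"tx": 0,"ty": 0,"tz": 0,"ax": 0,"ay": 0,"az": 0,"claw": 0},{"tx": 0,"ty": 0,"tz": 0,"ax": 0,"ay": 0,"az": 0,"claw": 0},{"tx": 0,"ty": 0,"tz": 0,"ax": 0,"ay": 0,"az": 0,"claw": 0}])

```text
time_s: 4.98
tcp_pos: [0.5598, 0.1234, 0.1738]
ee_rot: [[0.614, -0.789, 0.001], [-0.789, -0.614, 0.0], [0.0, -0.001, -1.0]]
wrist_force: [0.5, 0.5, 0.8]
gripper_width: 0.275
gripper_force: 29.7
```

Call:
drive_tool(rows=[{"tx": 0,"ty": 0,"tz": -1.0,"ax": 0,"ay": 0,"az": 0,"claw": 0},{"tx": 0,"ty": 0,"tz": -1.2,"ax": 0,"ay": 0,"az": 0,"claw": 0},{"tx": 0,"ty": 0,"tz": -0.8,"ax": 0,"ay": 0,"az": 0,"claw": 0},{"tx": 0,"ty": 0,"tz": 0,"ax": 0,"ay": 0,"az": 0,"claw": 0},{"tx": -1.5,"ty": 0,"tz": 0,"ax": 0,"ay": 0,"az": 0,"claw": 0},{"tx": -2,"ty": 0,"tz": 0,"ax": 0,"ay": 0,"az": 0,"claw": 0},{"tx": -2.0,"ty": 0,"tz": 0,"ax": 0,"ay": 0,"az": 0,"claw": 0},{"tx": -1.0,"ty": 0,"tz": 0,"ax": 0,"ay": 0,"az": 0,"claw": 0},{"tx": 0,"ty": 0,"tz": 0,"ax": 0,"ay": 0,"az": 0,"claw": 0}])

```text
time_s: 5.73
tcp_pos: [0.5182, 0.1754, 0.2033]
ee_rot: [[0.616, -0.788, -0.001], [-0.788, -0.616, -0.0], [-0.0, 0.001, -1.0]]
wrist_force: [0.7, -1.1, -1.3]
gripper_width: 0.271
gripper_force: 29.8
```

Call:
drive_tool(rows=[{"tx": 0,"ty": 0,"tz": -3.5,"ax": 0,"ay": 0,"az": 0,"claw": 0},{"tx": 0,"ty": 0,"tz": -4,"ax": 0,"ay": 0,"az": 0,"claw": 0},{"tx": 0,"ty": 0,"tz": -4,"ax": 0,"ay": 0,"az": 0,"claw": 0},{"tx": 0,"ty": 0,"tz": -3.5,"ax": 0,"ay": 0,"az": 0,"claw": 0},{"tx": 2.72,"ty": 2.94,"tz": 0,"ax": 0,"ay": 0,"az": 0,"claw": 0},{"tx": 2.72,"ty": 2.94,"tz": 0,"ax": 0,"ay": 0,"az": 0,"claw": 0},{"tx": 2.72,"ty": 2.94,"tz": 0,"ax": 0,"ay": 0,"az": 0,"claw": 0},{"tx": 2.72,"ty": 2.94,"tz": 0,"ax": 0,"ay": 0,"az": 0,"claw": 0},{"tx": 2.72,"ty": 2.94,"tz": 0,"ax": 0,"ay": 0,"az": 0,"claw": 0},{"tx": 2.72,"ty": 2.94,"tz": 0,"ax": 0,"ay": 0,"az": 0,"claw": 0}])

```text
time_s: 6.57
tcp_pos: [0.4795, -0.0649, 0.3536]
ee_rot: [[0.614, -0.789, -0.0], [-0.789, -0.614, -0.0], [0.0, 0.0, -1.0]]
wrist_force: [1.2, -1.0, -2.1]
gripper_width: 0.273
gripper_force: 29.9
```

Call:
drive_tool(rows=[{"tx": 2.72,"ty": 2.94,"tz": 0,"ax": 0,"ay": 0,"az": 0,"claw": 0},{"tx": 2.72,"ty": 2.94,"tz": 0,"ax": 0,"ay": 0,"az": 0,"claw": 0},{"tx": 2.72,"ty": 2.94,"tz": 0,"ax": 0,"ay": 0,"az": 0,"claw": 0},{"tx": 2.72,"ty": 2.94,"tz": 0,"ax": 0,"ay": 0,"az": 0,"claw": 0},{"tx": 2.72,"ty": 2.94,"tz": 0,"ax": 0,"ay": 0,"az": 0,"claw": 0},{"tx": 2.72,"ty": 2.94,"tz": 0,"ax": 0,"ay": 0,"az": 0,"claw": 0},{"tx": 0,"ty": 0,"tz": 3.5,"ax": 0,"ay": 0,"az": 0,"claw": 0},{"tx": 0,"ty": 0,"tz": 4,"ax": 0,"ay": 0,"az": 0,"claw": 0},{"tx": 0,"ty": 0,"tz": 4,"ax": 0,"ay": 0,"az": 0,"claw": 0},{"tx": 0,"ty": 0,"tz": 0,"ax": 0,"ay": 0,"az": 0,"claw": 0}])

```text
time_s: 7.4
tcp_pos: [0.4351, -0.2978, 0.2294]
ee_rot: [[0.611, -0.791, -0.018], [-0.791, -0.611, 0.01], [-0.018, 0.008, -1.0]]
wrist_force: [-1.2, 1.5, -2.5]
gripper_width: 0.272
gripper_force: 30.0
```

Call:
drive_tool(rows=[{"tx": 0,"ty": 0,"tz": 3.5,"ax": 0,"ay": 0,"az": 0,"claw": 0},{"tx": 0,"ty": 0,"tz": 3,"ax": 0,"ay": 0,"az": 0,"claw": 0},{"tx": 0,"ty": 0,"tz": 2,"ax": 0,"ay": 0,"az": 0,"claw": 0},{"tx": 0,"ty": 0,"tz": 1.1,"ax": 0,"ay": 0,"az": 0,"claw": 0},{"tx": 0,"ty": 0,"tz": 0.5,"ax": 0,"ay": 0,"az": 0,"claw": 0},{"tx": 0,"ty": 0,"tz": 0.2,"ax": 0,"ay": 0,"az": 0,"claw": 0},{"tx": 0,"ty": 0,"tz": 0,"ax": 0,"ay": 0,"az": 0,"claw": 0},{"tx": 0,"ty": 0,"tz": 0,"ax": 0,"ay": 0,"az": 0,"claw": 0}])

```text
time_s: 8.07
tcp_pos: [0.4425, -0.3003, 0.1372]
ee_rot: [[0.614, -0.789, 0.003], [-0.789, -0.614, -0.001], [0.003, -0.001, -1.0]]
wrist_force: [-0.4, -0.6, -1.1]
gripper_width: 0.275
gripper_force: 30.0
```

Call:
drive_tool(rows=[{"tx": 0,"ty": 0,"tz": 0.2,"ax": 0,"ay": 0,"az": 0,"claw": 0},{"tx": 0,"ty": 0,"tz": 0.2,"ax": 0,"ay": 0,"az": 0,"claw": 0},{"tx": 0,"ty": 0,"tz": 0,"ax": 0,"ay": 0,"az": 0,"claw": 0}])

```text
time_s: 8.32
tcp_pos: [0.4422, -0.3001, 0.133]
ee_rot: [[0.614, -0.789, 0.002], [-0.789, -0.614, -0.001], [0.002, -0.001, -1.0]]
wrist_force: [-0.3, 0.3, 4.3]
gripper_width: 0.276
gripper_force: 30.0
```

Call:
drive_tool(rows=[{"tx": 0,"ty": 0,"tz": 0,"ax": 0,"ay": 0,"az": 0,"claw": 3.2},{"tx": 0,"ty": 0,"tz": 0,"ax": 0,"ay": 0,"az": 0,"claw": 6},{"tx": 0,"ty": 0,"tz": 0,"ax": 0,"ay": 0,"az": 0,"claw": 6},{"tx": 0,"ty": 0,"tz": 0,"ax": 0,"ay": 0,"az": 0,"claw": 6},{"tx": 0,"ty": 0,"tz": 0,"ax": 0,"ay": 0,"az": 0,"claw": 6},{"tx": 0,"ty": 0,"tz": -3,"ax": 0,"ay": 0,"az": 0,"claw": 8.7},{"tx": 0,"ty": 0,"tz": -4,"ax": 0,"ay": 0,"az": 0,"claw": 8.7},{"tx": 0,"ty": 0,"tz": -4,"ax": 0,"ay": 0,"az": 0,"claw": 8.7},{"tx": 0,"ty": 0,"tz": -4,"ax": 0,"ay": 0,"az": 0,"claw": 8.7},{"tx": 0,"ty": 0,"tz": -4,"ax": 0,"ay": 0,"az": 0,"claw": 8.7}])

```text
time_s: 9.15
tcp_pos: [0.4409, -0.2996, 0.3235]
ee_rot: [[0.614, -0.789, -0.0], [-0.789, -0.614, -0.0], [0.0, 0.0, -1.0]]
wrist_force: [0.6, -0.3, -0.3]
gripper_width: 0.937
gripper_force: 0.0
```

```bash
python3 - <<'E'
from m import *
shot("top","t1");W,I=load("t1")
print(arms("t1"),"mat",blocks(W,.3,.6,.2,.45,.155,.175),"dry",blocks(W,.3,.6,-.45,-.2,.14,.18))
plan([(.4425,-.3003,.33,23),(.500,.245,.33,23)],vmax=.041,amax=7)
E
```

```text
38.80471970839038 mat [(53, 386, 308, 25, 14, 72, np.float64(0.167)), (47, 486, 371, 23, 14, 148, np.float64(0.169)), (43, 498, 244, 23, 12, 18, np.float64(0.166))] dry [(63, 437, -297, 24, 14, 41, np.float64(0.168))]
at [ 0.4441 -0.3023  0.3332] yaw -142.1 j6 54.6 tilt [ 0.014 -0.01 ]
-> [ 0.442 -0.3    0.33 ] yaw -156.9 j6 57.2 3
   (-0.08, 0.0, np.float64(0.11), np.float64(0.087))
   (-0.08, 0.01, np.float64(0.11), np.float64(0.087))
   (-0.08, 0.02, np.float64(0.11), np.float64(0.087))
-> [0.5   0.245 0.33 ] yaw -156.9 j6 -3.1 14
   14 x (-3.42, -1.9, np.float64(-0.0), np.float64(-0.0))
```

```bash
python3 - <<'E'
s=open('m.py').read()
s=s.replace("    out=[]\n    for x,y,z,ty in segs:","    off=j1-np.degrees(np.arctan2(p[1],p[0]))\n    for x,y,z,ty in segs:")
a=s.index("        q=np.array([x,y,z]); b="); b=s.index("        if abs(dy)<.3")
s=s[:a]+'''        q=np.array([x,y,z]); b=np.degrees(np.arctan2(y,x))+off
        cand=[((ty-yaw)%180)+k for k in(-360,-180,0,180)]
        dy=min(cand,key=lambda v:abs(v)+(1000 if abs(j6+v-(b-j1))>125 else 0)); t=j6+dy-(b-j1)
'''+s[b:]
open('m.py','w').write(s)
E
python3 - <<'E'
from m import *
plan([(.4425,-.3003,.325,23),(.500,.245,.325,23)],vmax=.041,amax=7)
E
```

```text
at [ 0.4441 -0.3023  0.3332] yaw -142.1 j6 54.6 tilt [ 0.014 -0.01 ]
-> [ 0.442 -0.3    0.325] yaw -157.0 j6 39.6 3
   (-0.08, 0.0, np.float64(0.27), np.float64(0.087))
   (-0.08, 0.01, np.float64(0.27), np.float64(0.087))
   (-0.08, 0.02, np.float64(0.27), np.float64(0.087))
-> [0.5   0.245 0.325] yaw -157.0 j6 -20.7 14
   14 x (-3.42, -1.9, np.float64(-0.0), np.float64(-0.0))
```

Call:
drive_tool(rows=[{"tx": 0,"ty": 0,"tz": 0,"ax": 0,"ay": 0,"az": 0.087,"claw": 8.7},{"tx": 0,"ty": 0,"tz": 0,"ax": 0,"ay": 0,"az": 0.087,"claw": 8.7},{"tx": 0,"ty": 0,"tz": 0,"ax": 0,"ay": 0,"az": 0.087,"claw": 8.7},{"tx": -3.42,"ty": -1.9,"tz": 0,"ax": 0,"ay": 0,"az": 0,"claw": 8.7},{"tx": -3.42,"ty": -1.9,"tz": 0,"ax": 0,"ay": 0,"az": 0,"claw": 8.7},{"tx": -3.42,"ty": -1.9,"tz": 0,"ax": 0,"ay": 0,"az": 0,"claw": 8.7},{"tx": -3.42,"ty": -1.9,"tz": 0,"ax": 0,"ay": 0,"az": 0,"claw": 8.7},{"tx": -3.42,"ty": -1.9,"tz": 0,"ax": 0,"ay": 0,"az": 0,"claw": 8.7},{"tx": -3.42,"ty": -1.9,"tz": 0,"ax": 0,"ay": 0,"az": 0,"claw": 8.7},{"tx": -3.42,"ty": -1.9,"tz": 0,"ax": 0,"ay": 0,"az": 0,"claw": 8.7}])

```text
time_s: 10.03
tcp_pos: [0.4703, -0.0257, 0.3215]
ee_rot: [[0.389, -0.921, 0.0], [-0.921, -0.389, 0.0], [0.0, -0.0, -1.0]]
wrist_force: [0.0, 0.1, 0.2]
gripper_width: 1.003
gripper_force: 0.0
```

Call:
drive_tool(rows=[{"tx": -3.42,"ty": -1.9,"tz": 0,"ax": 0,"ay": 0,"az": 0,"claw": 8.7},{"tx": -3.42,"ty": -1.9,"tz": 0,"ax": 0,"ay": 0,"az": 0,"claw": 8.7},{"tx": -3.42,"ty": -1.9,"tz": 0,"ax": 0,"ay": 0,"az": 0,"claw": 8.7},{"tx": -3.42,"ty": -1.9,"tz": 0,"ax": 0,"ay": 0,"az": 0,"claw": 8.7},{"tx": -3.42,"ty": -1.9,"tz": 0,"ax": 0,"ay": 0,"az": 0,"claw": 8.7},{"tx": -3.42,"ty": -1.9,"tz": 0,"ax": 0,"ay": 0,"az": 0,"claw": 8.7},{"tx": -3.42,"ty": -1.9,"tz": 0,"ax": 0,"ay": 0,"az": 0,"claw": 8.7},{"tx": 0,"ty": 0,"tz": 0,"ax": 0,"ay": 0,"az": 0,"claw": 8.7},{"tx": 0,"ty": 0,"tz": 0,"ax": 0,"ay": 0,"az": 0,"claw": 8.7}])

```text
time_s: 10.78
tcp_pos: [0.4996, 0.2466, 0.3201]
ee_rot: [[0.392, -0.92, -0.002], [-0.92, -0.392, -0.001], [0.001, 0.002, -1.0]]
wrist_force: [0.1, -0.9, 0.4]
gripper_width: 1.0
gripper_force: 0.0
```

```bash
cat >> m.py <<'E'
def look(tag,*b):
    shot("wrist",tag);W,I=load(tag);r=blocks(W,*b);print("blocks",r)
    try: print("arm",arms(tag))
    except Exception: print("no arm")
    return r
E
python3 - <<'E'
from m import *
r=look("w1",.3,.6,.2,.45,.155,.175)
plan([(.4995,.245,.129,23)],vmax=.041,amax=7)
E
```

```text
blocks [(174, 485, 375, 17, 14, 143, np.float64(0.165)), (383, 499, 245, 23, 14, 23, np.float64(0.166))]
arm 38.30557674935264
at [0.4996 0.2453 0.3207] yaw -157.0 j6 -19.8 tilt [-0.001 -0.001]
-> [0.5   0.245 0.129] yaw -157.0 j6 -19.8 5
   5 x (0.0, 0.0, np.float64(3.83), np.float64(-0.0))
```

Call:
drive_tool(rows=[{"tx": 0,"ty": 0,"tz": 4,"ax": 0,"ay": 0,"az": 0,"claw": 8.7},{"tx": 0,"ty": 0,"tz": 4,"ax": 0,"ay": 0,"az": 0,"claw": 8.7},{"tx": 0,"ty": 0,"tz": 4,"ax": 0,"ay": 0,"az": 0,"claw": 8.7},{"tx": 0,"ty": 0,"tz": 4,"ax": 0,"ay": 0,"az": 0,"claw": 8.7},{"tx": 0,"ty": 0,"tz": 2.8,"ax": 0,"ay": 0,"az": 0,"claw": 7},{"tx": 0,"ty": 0,"tz": 0,"ax": 0,"ay": 0,"az": 0,"claw": 5},{"tx": 0,"ty": 0,"tz": 0,"ax": 0,"ay": 0,"az": 0,"claw": 0},{"tx": 0,"ty": 0,"tz": 0,"ax": 0,"ay": 0,"az": 0,"claw": 0},{"tx": 0,"ty": 0,"tz": 0,"ax": 0,"ay": 0,"az": 0,"claw": 0},{"tx": 0,"ty": 0,"tz": 0,"ax": 0,"ay": 0,"az": 0,"claw": 0}])

```text
time_s: 11.67
tcp_pos: [0.5011, 0.2455, 0.1361]
ee_rot: [[0.389, -0.921, 0.004], [-0.921, -0.389, 0.003], [-0.001, -0.005, -1.0]]
wrist_force: [0.1, -0.1, 0.9]
gripper_width: 0.626
gripper_force: 0.0
```

Call:
drive_tool(rows=[{"tx": 0,"ty": 0,"tz": 0,"ax": 0,"ay": 0,"az": 0,"claw": 0},{"tx": 0,"ty": 0,"tz": 0,"ax": 0,"ay": 0,"az": 0,"claw": 0},{"tx": 0,"ty": 0,"tz": 0,"ax": 0,"ay": 0,"az": 0,"claw": 0},{"tx": 0,"ty": 0,"tz": 0,"ax": 0,"ay": 0,"az": 0,"claw": 0},{"tx": 0,"ty": 0,"tz": 0,"ax": 0,"ay": 0,"az": 0,"claw": 0},{"tx": 0,"ty": 0,"tz": 0,"ax": 0,"ay": 0,"az": 0,"claw": 0},{"tx": 0,"ty": 0,"tz": 0,"ax": 0,"ay": 0,"az": 0,"claw": 0},{"tx": 0,"ty": 0,"tz": 0,"ax": 0,"ay": 0,"az": 0,"claw": 0}])

```text
time_s: 12.33
tcp_pos: [0.5, 0.2449, 0.1337]
ee_rot: [[0.39, -0.921, 0.0], [-0.921, -0.39, 0.0], [-0.0, -0.0, -1.0]]
wrist_force: [0.7, 0.2, 1.3]
gripper_width: 0.271
gripper_force: 29.9
```

```bash
cat >> m.py <<'E'
def hookpt(a,r,z): a=np.radians(a); return (C[0]+r*np.cos(a),C[1]+r*np.sin(a),z)
E
python3 - <<'E'
from m import *
s=sense();print(s["gripper_width"],s["gripper_force"])
h=128.3
x,y,z=s["tcp_pos"]
plan([(x,y,.30,23),(x,y,.30,h-90),(*hookpt(h,.19,.30),h-90),(*hookpt(h,.19,.203),h-90),(*hookpt(h,.131,.203),h-90),(*hookpt(h,.131,.176),h-90)],vmax=.04,amax=7)
E
```

```text
0.2711668280237355 29.94303334504366
at [0.5    0.2449 0.1337] yaw -157.1 j6 -19.9 tilt [0. 0.]
-> [0.5   0.245 0.3  ] yaw -157.1 j6 -19.8 5
   5 x (0.0, 0.0, np.float64(-3.33), np.float64(-0.0))
-> [0.5   0.245 0.3  ] yaw -141.7 j6 -4.4 3
   3 x (0.0, 0.0, np.float64(-0.0), np.float64(-0.089))
-> [0.522 0.172 0.3  ] yaw -141.7 j6 3.5 2
   2 x (3.55, 1.38, np.float64(-0.0), np.float64(-0.0))
-> [0.522 0.172 0.203] yaw -141.7 j6 3.5 3
   3 x (0.0, 0.0, np.float64(3.23), np.float64(-0.0))
-> [0.559 0.126 0.203] yaw -141.7 j6 9.0 2
   2 x (2.95, 0.0, np.float64(-0.0), np.float64(-0.0))
-> [0.559 0.126 0.176] yaw -141.7 j6 9.0 1
   1 x (0.0, 0.0, np.float64(2.7), np.float64(-0.0))
```

Call:
drive_tool(rows=[{"tx": 0,"ty": 0,"tz": -3,"ax": 0,"ay": 0,"az": 0,"claw": 0},{"tx": 0,"ty": 0,"tz": -3.5,"ax": 0,"ay": 0,"az": 0,"claw": 0},{"tx": 0,"ty": 0,"tz": -3.1,"ax": 0,"ay": 0,"az": 0,"claw": 0},{"tx": 0,"ty": 0,"tz": 0,"ax": 0,"ay": 0,"az": -0.089,"claw": 0},{"tx": 0,"ty": 0,"tz": 0,"ax": 0,"ay": 0,"az": -0.089,"claw": 0},{"tx": 0,"ty": 0,"tz": 0,"ax": 0,"ay": 0,"az": -0.089,"claw": 0},{"tx": 3.55,"ty": 1.38,"tz": 0,"ax": 0,"ay": 0,"az": 0,"claw": 0},{"tx": 3.55,"ty": 1.38,"tz": 0,"ax": 0,"ay": 0,"az": 0,"claw": 0},{"tx": 0,"ty": 0,"tz": 2.5,"ax": 0,"ay": 0,"az": 0,"claw": 0},{"tx": 0,"ty": 0,"tz": 0,"ax": 0,"ay": 0,"az": 0,"claw": 0}])

```text
time_s: 13.17
tcp_pos: [0.5196, 0.1692, 0.2002]
ee_rot: [[0.615, -0.788, -0.009], [-0.788, -0.615, -0.003], [-0.003, 0.009, -1.0]]
wrist_force: [-1.5, 0.0, -2.6]
gripper_width: 0.273
gripper_force: 30.0
```

Call:
drive_tool(rows=[{"tx": 0,"ty": 0,"tz": 0,"ax": 0,"ay": 0,"az": 0,"claw": 0},{"tx": 1.5,"ty": 0,"tz": 0,"ax": 0,"ay": 0,"az": 0,"claw": 0},{"tx": 1.5,"ty": 0,"tz": 0,"ax": 0,"ay": 0,"az": 0,"claw": 0},{"tx": 1.5,"ty": 0,"tz": 0,"ax": 0,"ay": 0,"az": 0,"claw": 0},{"tx": 1.4,"ty": 0,"tz": 0,"ax": 0,"ay": 0,"az": 0,"claw": 0},{"tx": 0,"ty": 0,"tz": 0,"ax": 0,"ay": 0,"az": 0,"claw": 0},{"tx": 0,"ty": 0,"tz": 0,"ax": 0,"ay": 0,"az": 0,"claw": 0}])

```text
time_s: 13.75
tcp_pos: [0.559, 0.1263, 0.2051]
ee_rot: [[0.619, -0.785, 0.001], [-0.785, -0.619, 0.0], [0.0, -0.001, -1.0]]
wrist_force: [0.4, 0.5, -1.9]
gripper_width: 0.271
gripper_force: 30.0
```

Call:
drive_tool(rows=[{"tx": 0,"ty": 0,"tz": 1.4,"ax": 0,"ay": 0,"az": 0,"claw": 0},{"tx": 0,"ty": 0,"tz": 1.4,"ax": 0,"ay": 0,"az": 0,"claw": 0},{"tx": 0,"ty": 0,"tz": 0,"ax": 0,"ay": 0,"az": 0,"claw": 0},{"tx": 0,"ty": 0,"tz": 0,"ax": 0,"ay": 0,"az": 0,"claw": 0}])

```text
time_s: 14.08
tcp_pos: [0.5582, 0.1264, 0.1768]
ee_rot: [[0.62, -0.785, -0.001], [-0.785, -0.62, -0.0], [-0.0, 0.001, -1.0]]
wrist_force: [0.2, -0.1, -1.1]
gripper_width: 0.271
gripper_force: 30.0
```

Call:
drive_tool(rows=[{"tx": 0,"ty": 0,"tz": 0,"ax": 0,"ay": 0,"az": 0,"claw": 3},{"tx": 0,"ty": 0,"tz": 0,"ax": 0,"ay": 0,"az": 0,"claw": 5},{"tx": 0,"ty": 0,"tz": 0,"ax": 0,"ay": 0,"az": 0,"claw": 5.5},{"tx": 0,"ty": 0,"tz": 0,"ax": 0,"ay": 0,"az": 0,"claw": 6},{"tx": 0,"ty": 0,"tz": 0,"ax": 0,"ay": 0,"az": 0,"claw": 6},{"tx": 0,"ty": 0,"tz": -2,"ax": 0,"ay": 0,"az": 0,"claw": 6.5},{"tx": 0,"ty": 0,"tz": -3,"ax": 0,"ay": 0,"az": 0,"claw": 8.7},{"tx": 0,"ty": 0,"tz": -4,"ax": 0,"ay": 0,"az": 0,"claw": 8.7},{"tx": 0,"ty": 0,"tz": -4,"ax": 0,"ay": 0,"az": 0,"claw": 8.7},{"tx": 0,"ty": 0,"tz": -1.5,"ax": 0,"ay": 0,"az": 0,"claw": 8.7}])

```text
time_s: 14.92
tcp_pos: [0.5608, 0.1257, 0.3286]
ee_rot: [[0.619, -0.785, 0.011], [-0.785, -0.619, 0.003], [0.004, -0.01, -1.0]]
wrist_force: [0.8, 0.5, 0.7]
gripper_width: 0.936
gripper_force: 0.0
```

```bash
python3 - <<'E'
from m import *
look("w2",.5,.66,.05,.2,.185,.22)
shot("top","t2");W,I=load("t2")
print(arms("t2"),"mat",blocks(W,.3,.6,.2,.45,.155,.175),"hung",blocks(W,.5,.66,.05,.2,.185,.22))
x,y,z=sense()["tcp_pos"]
plan([(x,y,.325,73),(.388,.310,.325,73)],vmax=.041,amax=7)
E
```

```text
blocks [(540, 558, 125, 24, 14, 39, np.float64(0.207))]
arm 38.980258694179845Traceback (most recent call last):
  File "<stdin>", line 4, in <module>
  File "m.py", line 21, in blocks
    for c in clusters(P,mn=10):
             ~~~~~~~~^^^^^^^^^
  File "m.py", line 8, in clusters
    xy=P[:,:2];o=xy.min(0)-.02;g=((xy-o)/cell).astype(int)
                 ~~~~~~^^^
    return umr_minimum(a, axis, None, out, keepdims, initial, where)
ValueError: zero-size array to reduction operation minimum which has no identity
```

```bash
python3 - <<'E'
from m import *
W,I=load("t2")
print(blocks(W,.3,.6,.2,.45,.155,.175))
x,y,z=sense()["tcp_pos"]
plan([(x,y,.325,73),(.388,.310,.325,73)],vmax=.041,amax=7)
E
```

```text
Traceback (most recent call last):
  File "m.py", line 21, in blocks
    for c in clusters(P,mn=10):
             ~~~~~~~~^^^^^^^^^
  File "m.py", line 8, in clusters
    xy=P[:,:2];o=xy.min(0)-.02;g=((xy-o)/cell).astype(int)
                 ~~~~~~^^^
ValueError: zero-size array to reduction operation minimum which has no identity
```

```bash
python3 - <<'E'
from m import *
shot("scene","s2");W,I=load("s2")
x,y,z=sense()["tcp_pos"]
plan([(x,y,.325,73),(.388,.310,.325,73)],vmax=.041,amax=7)
print(blocks(W,.3,.65,.15,.45,.15,.175))
E
```

```text
at [0.559  0.1259 0.3233] yaw -141.8 j6 9.3 tilt [0.003 0.002]
-> [0.559 0.126 0.325] yaw -107.0 j6 44.1 5
   5 x (0.0, 0.0, np.float64(-0.03), np.float64(-0.121))
-> [0.388 0.31  0.325] yaw -107.0 j6 18.2 7
   7 x (-3.11, -1.8, np.float64(-0.0), np.float64(-0.0))
[(83, 389, 311, 27, 16, 74, np.float64(0.168)), (100, 491, 375, 27, 16, 146, np.float64(0.166)), (56, 637, 439, 25, 19, 3, np.float64(0.155)), (42, 645, 334, 22, 10, 90, np.float64(0.163))]
```

Call:
drive_tool(rows=[{"tx": 0,"ty": 0,"tz": 0,"ax": 0,"ay": 0,"az": -0.121,"claw": 8.7},{"tx": 0,"ty": 0,"tz": 0,"ax": 0,"ay": 0,"az": -0.121,"claw": 8.7},{"tx": 0,"ty": 0,"tz": 0,"ax": 0,"ay": 0,"az": -0.121,"claw": 8.7},{"tx": 0,"ty": 0,"tz": 0,"ax": 0,"ay": 0,"az": -0.121,"claw": 8.7},{"tx": 0,"ty": 0,"tz": 0,"ax": 0,"ay": 0,"az": -0.121,"claw": 8.7},{"tx": -3.11,"ty": -1.8,"tz": 0,"ax": 0,"ay": 0,"az": 0,"claw": 8.7},{"tx": -3.11,"ty": -1.8,"tz": 0,"ax": 0,"ay": 0,"az": 0,"claw": 8.7},{"tx": -3.11,"ty": -1.8,"tz": 0,"ax": 0,"ay": 0,"az": 0,"claw": 8.7},{"tx": -3.11,"ty": -1.8,"tz": 0,"ax": 0,"ay": 0,"az": 0,"claw": 8.7},{"tx": -3.11,"ty": -1.8,"tz": 0,"ax": 0,"ay": 0,"az": 0,"claw": 8.7}])

```text
time_s: 15.9
tcp_pos: [0.4346, 0.2577, 0.3197]
ee_rot: [[0.955, -0.295, -0.003], [-0.295, -0.955, -0.002], [-0.002, 0.003, -1.0]]
wrist_force: [0.2, 0.6, 0.1]
gripper_width: 1.0
gripper_force: 0.0
```

Call:
drive_tool(rows=[{"tx": -3.11,"ty": -1.8,"tz": 0,"ax": 0,"ay": 0,"az": 0,"claw": 8.7},{"tx": -3.11,"ty": -1.8,"tz": 0,"ax": 0,"ay": 0,"az": 0,"claw": 8.7},{"tx": 0,"ty": 0,"tz": 0,"ax": 0,"ay": 0,"az": 0,"claw": 8.7},{"tx": 0,"ty": 0,"tz": 0,"ax": 0,"ay": 0,"az": 0,"claw": 8.7}])

```text
time_s: 16.23
tcp_pos: [0.386, 0.3108, 0.32]
ee_rot: [[0.957, -0.291, -0.002], [-0.291, -0.957, -0.002], [-0.001, 0.003, -1.0]]
wrist_force: [-0.5, -0.6, 0.1]
gripper_width: 0.998
gripper_force: 0.0
```

```bash
python3 - <<'E'
from m import *
r=look("w3",.3,.6,.2,.45,.155,.175)
b=min(r,key=lambda q:abs(q[1]-388)+abs(q[2]-310)); print(b)
plan([(b[1]/1e3,b[2]/1e3,.134,b[5])],vmax=.041,amax=7)
E
```

```text
blocks [(382, 386, 308, 24, 13, 73, np.float64(0.166)), (472, 488, 374, 24, 15, 143, np.float64(0.166))]
arm nan
(382, 386, 308, 24, 13, 73, np.float64(0.166))
at [0.3868 0.3101 0.3202] yaw -107.0 j6 15.5 tilt [-0.002 -0.002]
-> [0.386 0.308 0.134] yaw -107.0 j6 15.6 5
   5 x (-0.0, 0.05, np.float64(3.72), np.float64(-0.0))m.py:17: RuntimeWarning: Mean of empty slice.
  t=np.radians(a[m]*4); return (np.degrees(np.arctan2(np.sin(t).mean(),np.cos(t).mean()))/4)%90
  ret = ret.dtype.type(ret / rcount)
```

Call:
drive_tool(rows=[{"tx": 0,"ty": 0.2,"tz": 4,"ax": 0,"ay": 0,"az": 0,"claw": 8.7},{"tx": 0,"ty": 0,"tz": 4,"ax": 0,"ay": 0,"az": 0,"claw": 8.7},{"tx": 0,"ty": 0,"tz": 4,"ax": 0,"ay": 0,"az": 0,"claw": 8.7},{"tx": 0,"ty": 0,"tz": 4,"ax": 0,"ay": 0,"az": 0,"claw": 8.7},{"tx": 0,"ty": 0,"tz": 2.6,"ax": 0,"ay": 0,"az": 0,"claw": 7},{"tx": 0,"ty": 0,"tz": 0,"ax": 0,"ay": 0,"az": 0,"claw": 5},{"tx": 0,"ty": 0,"tz": 0,"ax": 0,"ay": 0,"az": 0,"claw": 0},{"tx": 0,"ty": 0,"tz": 0,"ax": 0,"ay": 0,"az": 0,"claw": 0},{"tx": 0,"ty": 0,"tz": 0,"ax": 0,"ay": 0,"az": 0,"claw": 0},{"tx": 0,"ty": 0,"tz": 0,"ax": 0,"ay": 0,"az": 0,"claw": 0}])

```text
time_s: 17.12
tcp_pos: [0.388, 0.3091, 0.1376]
ee_rot: [[0.956, -0.295, 0.003], [-0.295, -0.956, 0.004], [0.001, -0.004, -1.0]]
wrist_force: [0.1, -0.0, 0.0]
gripper_width: 0.633
gripper_force: 0.0
```

Call:
drive_tool(rows=[{"tx": 0,"ty": 0,"tz": 0,"ax": 0,"ay": 0,"az": 0,"claw": 0},{"tx": 0,"ty": 0,"tz": 0,"ax": 0,"ay": 0,"az": 0,"claw": 0},{"tx": 0,"ty": 0,"tz": 0,"ax": 0,"ay": 0,"az": 0,"claw": 0},{"tx": 0,"ty": 0,"tz": 0,"ax": 0,"ay": 0,"az": 0,"claw": 0},{"tx": 0,"ty": 0,"tz": 0,"ax": 0,"ay": 0,"az": 0,"claw": 0},{"tx": 0,"ty": 0,"tz": 0,"ax": 0,"ay": 0,"az": 0,"claw": 0},{"tx": 0,"ty": 0,"tz": 0,"ax": 0,"ay": 0,"az": 0,"claw": 0},{"tx": 0,"ty": 0,"tz": 0,"ax": 0,"ay": 0,"az": 0,"claw": 0}])

```text
time_s: 17.78
tcp_pos: [0.3872, 0.3084, 0.1357]
ee_rot: [[0.956, -0.294, 0.0], [-0.294, -0.956, 0.0], [0.0, -0.0, -1.0]]
wrist_force: [-0.6, -0.2, 1.0]
gripper_width: 0.278
gripper_force: 29.9
```

```bash
python3 - <<'E'
from m import *
s=sense();print(s["gripper_width"],s["gripper_force"])
h=218.9
x,y,z=s["tcp_pos"]
plan([(x,y,.35,h-90),(*hookpt(h,.19,.35),h-90),(*hookpt(h,.19,.205),h-90),(*hookpt(h,.131,.205),h-90),(*hookpt(h,.131,.177),h-90)],vmax=.04,amax=7)
E
```

```text
0.27752066714054285 29.9167957669124
at [0.3872 0.3084 0.1357] yaw -107.1 j6 15.5 tilt [0. 0.]
-> [0.387 0.308 0.35 ] yaw -51.1 j6 71.5 9
   9 x (0.0, 0.0, np.float64(-2.38), np.float64(-0.109))
-> [ 0.492 -0.096  0.35 ] yaw -51.1 j6 121.1 11
   11 x (-1.57, 3.46, np.float64(-0.0), np.float64(-0.0))
-> [ 0.492 -0.096  0.205] yaw -51.1 j6 121.1 4
   4 x (0.0, 0.0, np.float64(3.62), np.float64(-0.0))
-> [ 0.538 -0.059  0.205] yaw -51.1 j6 116.3 2
   2 x (2.95, -0.0, np.float64(-0.0), np.float64(-0.0))
-> [ 0.538 -0.059  0.177] yaw -51.1 j6 116.3 1
   1 x (0.0, 0.0, np.float64(2.8), np.float64(-0.0))
```

Call:
drive_tool(rows=[{"tx": 0,"ty": 0,"tz": -2.38,"ax": 0,"ay": 0,"az": 0,"claw": 0},{"tx": 0,"ty": 0,"tz": -2.38,"ax": 0,"ay": 0,"az": -0.1225,"claw": 0},{"tx": 0,"ty": 0,"tz": -2.38,"ax": 0,"ay": 0,"az": -0.1225,"claw": 0},{"tx": 0,"ty": 0,"tz": -2.38,"ax": 0,"ay": 0,"az": -0.1225,"claw": 0},{"tx": 0,"ty": 0,"tz": -2.38,"ax": 0,"ay": 0,"az": -0.1225,"claw": 0},{"tx": 0,"ty": 0,"tz": -2.38,"ax": 0,"ay": 0,"az": -0.1225,"claw": 0},{"tx": 0,"ty": 0,"tz": -2.38,"ax": 0,"ay": 0,"az": -0.1225,"claw": 0},{"tx": 0,"ty": 0,"tz": -2.38,"ax": 0,"ay": 0,"az": -0.1225,"claw": 0},{"tx": 0,"ty": 0,"tz": -2.38,"ax": 0,"ay": 0,"az": -0.1225,"claw": 0},{"tx": -1.57,"ty": 3.46,"tz": 0,"ax": 0,"ay": 0,"az": 0,"claw": 0}])

```text
time_s: 18.62
tcp_pos: [0.3981, 0.2761, 0.3535]
ee_rot: [[0.771, 0.637, 0.006], [0.637, -0.771, 0.007], [0.01, -0.001, -1.0]]
wrist_force: [2.1, -1.3, -0.6]
gripper_width: 0.273
gripper_force: 30.0
```

Call:
drive_tool(rows=[{"tx": -1.57,"ty": 3.46,"tz": 0,"ax": 0,"ay": 0,"az": 0,"claw": 0},{"tx": -1.57,"ty": 3.46,"tz": 0,"ax": 0,"ay": 0,"az": 0,"claw": 0},{"tx": -1.57,"ty": 3.46,"tz": 0,"ax": 0,"ay": 0,"az": 0,"claw": 0},{"tx": -1.57,"ty": 3.46,"tz": 0,"ax": 0,"ay": 0,"az": 0,"claw": 0},{"tx": -1.57,"ty": 3.46,"tz": 0,"ax": 0,"ay": 0,"az": 0,"claw": 0},{"tx": -1.57,"ty": 3.46,"tz": 0,"ax": 0,"ay": 0,"az": 0,"claw": 0},{"tx": -1.57,"ty": 3.46,"tz": 0,"ax": 0,"ay": 0,"az": 0,"claw": 0},{"tx": -1.57,"ty": 3.46,"tz": 0,"ax": 0,"ay": 0,"az": 0,"claw": 0},{"tx": -1.57,"ty": 3.46,"tz": 0,"ax": 0,"ay": 0,"az": 0,"claw": 0},{"tx": -1.57,"ty": 3.46,"tz": 0,"ax": 0,"ay": 0,"az": 0,"claw": 0}])

```text
time_s: 19.45
tcp_pos: [0.4922, -0.098, 0.349]
ee_rot: [[0.777, 0.63, -0.001], [0.63, -0.777, 0.001], [-0.001, -0.001, -1.0]]
wrist_force: [1.2, 0.6, -2.2]
gripper_width: 0.271
gripper_force: 30.0
```

Call:
drive_tool(rows=[{"tx": 0,"ty": 0,"tz": 0,"ax": 0,"ay": 0,"az": 0,"claw": 0},{"tx": 0,"ty": 0,"tz": 0,"ax": 0,"ay": 0,"az": 0,"claw": 0}])

```text
time_s: 19.62
tcp_pos: [0.4922, -0.098, 0.3483]
ee_rot: [[0.78, 0.626, -0.003], [0.626, -0.78, 0.0], [-0.002, -0.002, -1.0]]
wrist_force: [0.3, 0.1, -2.3]
gripper_width: 0.273
gripper_force: 29.9
```

```bash
python3 - <<'E'
from m import *
shot("wrist","w4");print(arms("w4"))
s=sense();h=218.9
plan([(*hookpt(h,.19,.35),h-90),(*hookpt(h,.19,.205),h-90),(*hookpt(h,.131,.205),h-90)],vmax=.04,amax=7)
E
```

```text
38.647258546097824
at [ 0.4921 -0.0968  0.3486] yaw -51.1 j6 121.5 tilt [-0.002  0.   ]
-> [ 0.492 -0.096  0.35 ] yaw -51.1 j6 121.4 1
   1 x (0.03, -0.04, np.float64(-0.14), np.float64(-0.0))
-> [ 0.492 -0.096  0.205] yaw -51.1 j6 121.4 4
   4 x (0.0, 0.0, np.float64(3.62), np.float64(-0.0))
-> [ 0.538 -0.059  0.205] yaw -51.1 j6 116.6 2
   2 x (2.95, 0.0, np.float64(-0.0), np.float64(-0.0))
```

Call:
drive_tool(rows=[{"tx": 0,"ty": 0,"tz": 3.6,"ax": 0,"ay": 0,"az": 0,"claw": 0},{"tx": 0,"ty": 0,"tz": 3.6,"ax": 0,"ay": 0,"az": 0,"claw": 0},{"tx": 0,"ty": 0,"tz": 3.6,"ax": 0,"ay": 0,"az": 0,"claw": 0},{"tx": 0,"ty": 0,"tz": 3.4,"ax": 0,"ay": 0,"az": 0,"claw": 0},{"tx": 0,"ty": 0,"tz": 0,"ax": 0,"ay": 0,"az": 0,"claw": 0},{"tx": 0,"ty": 0,"tz": 0,"ax": 0,"ay": 0,"az": 0,"claw": 0},{"tx": 1.5,"ty": 0,"tz": 0,"ax": 0,"ay": 0,"az": 0,"claw": 0},{"tx": 1.5,"ty": 0,"tz": 0,"ax": 0,"ay": 0,"az": 0,"claw": 0},{"tx": 1.5,"ty": 0,"tz": 0,"ax": 0,"ay": 0,"az": 0,"claw": 0},{"tx": 1.4,"ty": 0,"tz": 0,"ax": 0,"ay": 0,"az": 0,"claw": 0}])

```text
time_s: 20.5
tcp_pos: [0.541, -0.0575, 0.2096]
ee_rot: [[0.776, 0.63, 0.004], [0.63, -0.776, 0.0], [0.003, 0.002, -1.0]]
wrist_force: [0.0, -0.5, -1.5]
gripper_width: 0.273
gripper_force: 30.0
```

Call:
drive_tool(rows=[{"tx": 0,"ty": 0,"tz": 0,"ax": 0,"ay": 0,"az": 0,"claw": 0},{"tx": 0,"ty": 0,"tz": 0,"ax": 0,"ay": 0,"az": 0,"claw": 0},{"tx": 0,"ty": 0,"tz": 1.4,"ax": 0,"ay": 0,"az": 0,"claw": 0},{"tx": 0,"ty": 0,"tz": 1.3,"ax": 0,"ay": 0,"az": 0,"claw": 0},{"tx": 0,"ty": 0,"tz": 0,"ax": 0,"ay": 0,"az": 0,"claw": 0},{"tx": 0,"ty": 0,"tz": 0,"ax": 0,"ay": 0,"az": 0,"claw": 0}])

```text
time_s: 21.0
tcp_pos: [0.5382, -0.0592, 0.1808]
ee_rot: [[0.777, 0.63, -0.001], [0.63, -0.777, -0.0], [-0.001, -0.0, -1.0]]
wrist_force: [0.5, 1.0, -1.2]
gripper_width: 0.269
gripper_force: 30.0
```

Call:
drive_tool(rows=[{"tx": 0,"ty": 0,"tz": 0.35,"ax": 0,"ay": 0,"az": 0,"claw": 0},{"tx": 0,"ty": 0,"tz": 0,"ax": 0,"ay": 0,"az": 0,"claw": 0},{"tx": 0,"ty": 0,"tz": 0,"ax": 0,"ay": 0,"az": 0,"claw": 3},{"tx": 0,"ty": 0,"tz": 0,"ax": 0,"ay": 0,"az": 0,"claw": 5},{"tx": 0,"ty": 0,"tz": 0,"ax": 0,"ay": 0,"az": 0,"claw": 6},{"tx": 0,"ty": 0,"tz": 0,"ax": 0,"ay": 0,"az": 0,"claw": 6},{"tx": 0,"ty": 0,"tz": 0,"ax": 0,"ay": 0,"az": 0,"claw": 6},{"tx": 0,"ty": 0,"tz": -2,"ax": 0,"ay": 0,"az": 0,"claw": 6.5},{"tx": 0,"ty": 0,"tz": -4,"ax": 0,"ay": 0,"az": 0,"claw": 8.7},{"tx": 0,"ty": 0,"tz": -4,"ax": 0,"ay": 0,"az": 0,"claw": 8.7}])

```text
time_s: 21.83
tcp_pos: [0.5373, -0.0594, 0.2771]
ee_rot: [[0.777, 0.63, -0.005], [0.63, -0.777, -0.001], [-0.004, -0.002, -1.0]]
wrist_force: [1.5, 0.4, -0.1]
gripper_width: 0.791
gripper_force: 0.0
```

Call:
drive_tool(rows=[{"tx": 0,"ty": 0,"tz": -4,"ax": 0,"ay": 0,"az": 0,"claw": 8.7},{"tx": 0,"ty": 0,"tz": -0.8,"ax": 0,"ay": 0,"az": 0,"claw": 8.7},{"tx": 0,"ty": 0,"tz": 0,"ax": 0,"ay": 0,"az": 0,"claw": 8.7}])

```text
time_s: 22.08
tcp_pos: [0.54, -0.0592, 0.3296]
ee_rot: [[0.777, 0.63, 0.009], [0.63, -0.777, 0.001], [0.007, 0.005, -1.0]]
wrist_force: [1.2, 0.2, -1.6]
gripper_width: 0.972
gripper_force: 0.0
```

```bash
python3 - <<'E'
from m import *
look("w5",.48,.66,-.15,.05,.185,.22)
shot("scene","s3");W,I=load("s3")
print(blocks(W,.3,.65,.15,.45,.15,.175))
x,y,z=sense()["tcp_pos"]
plan([(x,y,.325,143),(.488,.374,.325,143)],vmax=.041,amax=7)
E
```

```text
blocks [(537, 539, -59, 24, 15, 129, np.float64(0.207)), (2162, 639, 24, 41, 41, 94, np.float64(0.195))]
arm 39.21901073108155
[(95, 490, 374, 25, 18, 144, np.float64(0.167)), (74, 637, 440, 25, 20, 1, np.float64(0.157)), (36, 644, 334, 21, 10, 91, np.float64(0.162))]
at [ 0.538  -0.059   0.3248] yaw -51.0 j6 118.1 tilt [-0.001  0.001]
-> [ 0.538 -0.059  0.325] yaw -217.0 j6 -47.9 24
   24 x (0.0, 0.0, np.float64(-0.0), np.float64(0.121))
-> [0.488 0.374 0.325] yaw -217.0 j6 -91.6 11
   11 x (-2.87, 2.73, np.float64(-0.0), np.float64(-0.0))
```

Call:
drive_tool(rows=[{"tx": 2.12,"ty": -3.35,"tz": 0,"ax": 0,"ay": 0,"az": 0,"claw": 8.7},{"tx": 2.12,"ty": -3.35,"tz": 0,"ax": 0,"ay": 0,"az": 0,"claw": 8.7},{"tx": 2.12,"ty": -3.35,"tz": 0,"ax": 0,"ay": 0,"az": 0,"claw": 8.7},{"tx": 2.12,"ty": -3.35,"tz": 0,"ax": 0,"ay": 0,"az": 0,"claw": 8.7},{"tx": 2.12,"ty": -3.35,"tz": 0,"ax": 0,"ay": 0,"az": 0,"claw": 8.7},{"tx": 2.12,"ty": -3.35,"tz": 0,"ax": 0,"ay": 0,"az": 0,"claw": 8.7},{"tx": 2.12,"ty": -3.35,"tz": 0,"ax": 0,"ay": 0,"az": 0,"claw": 8.7},{"tx": 2.12,"ty": -3.35,"tz": 0,"ax": 0,"ay": 0,"az": 0,"claw": 8.7},{"tx": 2.12,"ty": -3.35,"tz": 0,"ax": 0,"ay": 0,"az": 0,"claw": 8.7},{"tx": 2.12,"ty": -3.35,"tz": 0,"ax": 0,"ay": 0,"az": 0,"claw": 8.7}])

```text
time_s: 23.02
tcp_pos: [0.4909, 0.336, 0.3229]
ee_rot: [[0.777, 0.63, -0.003], [0.63, -0.777, -0.003], [-0.004, 0.0, -1.0]]
wrist_force: [1.9, -0.2, -0.1]
gripper_width: 1.003
gripper_force: 0.0
```

Call:
drive_tool(rows=[{"tx": 2.12,"ty": -3.35,"tz": 0,"ax": 0,"ay": 0,"az": 0,"claw": 8.7},{"tx": 0,"ty": 0,"tz": 0,"ax": 0,"ay": 0,"az": -0.122,"claw": 8.7},{"tx": 0,"ty": 0,"tz": 0,"ax": 0,"ay": 0,"az": -0.122,"claw": 8.7},{"tx": 0,"ty": 0,"tz": 0,"ax": 0,"ay": 0,"az": 0,"claw": 8.7},{"tx": 0,"ty": 0,"tz": 0,"ax": 0,"ay": 0,"az": 0,"claw": 8.7}])

```text
time_s: 23.43
tcp_pos: [0.4871, 0.3737, 0.3232]
ee_rot: [[0.604, 0.797, -0.003], [0.797, -0.604, -0.003], [-0.004, -0.0, -1.0]]
wrist_force: [-0.0, -0.1, -0.5]
gripper_width: 1.0
gripper_force: 0.0
```

```bash
python3 - <<'E'
from m import *
r=look("w6",.3,.6,.2,.45,.155,.175)
b=min(r,key=lambda q:abs(q[1]-488)+abs(q[2]-374)); print(b)
plan([(b[1]/1e3,b[2]/1e3,.134,b[5])],vmax=.041,amax=7)
E
```

```text
blocks [(368, 489, 374, 24, 13, 142, np.float64(0.166))]
arm nan
(368, 489, 374, 24, 13, 142, np.float64(0.166))
at [0.4873 0.3735 0.3238] yaw -37.2 j6 90.3 tilt [-0.002 -0.002]
-> [0.489 0.374 0.134] yaw -38.0 j6 89.5 5
   5 x (0.03, 0.02, np.float64(3.8), np.float64(0.003))m.py:17: RuntimeWarning: Mean of empty slice.
  t=np.radians(a[m]*4); return (np.degrees(np.arctan2(np.sin(t).mean(),np.cos(t).mean()))/4)%90
  ret = ret.dtype.type(ret / rcount)
```

Call:
drive_tool(rows=[{"tx": 0.1,"ty": 0.1,"tz": 4,"ax": 0,"ay": 0,"az": 0,"claw": 8.7},{"tx": 0,"ty": 0,"tz": 4,"ax": 0,"ay": 0,"az": 0,"claw": 8.7},{"tx": 0,"ty": 0,"tz": 4,"ax": 0,"ay": 0,"az": 0,"claw": 8.7},{"tx": 0,"ty": 0,"tz": 4,"ax": 0,"ay": 0,"az": 0,"claw": 8.7},{"tx": 0,"ty": 0,"tz": 2.9,"ax": 0,"ay": 0,"az": 0,"claw": 7},{"tx": 0,"ty": 0,"tz": 0,"ax": 0,"ay": 0,"az": 0,"claw": 5},{"tx": 0,"ty": 0,"tz": 0,"ax": 0,"ay": 0,"az": 0,"claw": 0},{"tx": 0,"ty": 0,"tz": 0,"ax": 0,"ay": 0,"az": 0,"claw": 0},{"tx": 0,"ty": 0,"tz": 0,"ax": 0,"ay": 0,"az": 0,"claw": 0},{"tx": 0,"ty": 0,"tz": 0,"ax": 0,"ay": 0,"az": 0,"claw": 0}])

```text
time_s: 24.32
tcp_pos: [0.49, 0.3753, 0.139]
ee_rot: [[0.602, 0.799, 0.003], [0.798, -0.602, 0.004], [0.005, 0.0, -1.0]]
wrist_force: [0.3, -0.2, 0.3]
gripper_width: 0.627
gripper_force: 0.0
```

Call:
drive_tool(rows=[{"tx": 0,"ty": 0,"tz": 0,"ax": 0,"ay": 0,"az": 0,"claw": 0},{"tx": 0,"ty": 0,"tz": 0,"ax": 0,"ay": 0,"az": 0,"claw": 0},{"tx": 0,"ty": 0,"tz": 0,"ax": 0,"ay": 0,"az": 0,"claw": 0},{"tx": 0,"ty": 0,"tz": 0,"ax": 0,"ay": 0,"az": 0,"claw": 0},{"tx": 0,"ty": 0,"tz": 0,"ax": 0,"ay": 0,"az": 0,"claw": 0},{"tx": 0,"ty": 0,"tz": 0,"ax": 0,"ay": 0,"az": 0,"claw": 0},{"tx": 0,"ty": 0,"tz": 0,"ax": 0,"ay": 0,"az": 0,"claw": 0},{"tx": 0,"ty": 0,"tz": 0,"ax": 0,"ay": 0,"az": 0,"claw": 0}])

```text
time_s: 24.98
tcp_pos: [0.489, 0.3743, 0.1364]
ee_rot: [[0.602, 0.799, 0.0], [0.799, -0.602, 0.0], [0.0, 0.0, -1.0]]
wrist_force: [-1.3, 0.2, 1.3]
gripper_width: 0.268
gripper_force: 30.0
```

```bash
python3 - <<'E'
from m import *
s=sense();print(s["gripper_width"],s["gripper_force"])
h=309.1
x,y,z=s["tcp_pos"]
plan([(x,y,.37,h-90),(*hookpt(h,.19,.37),h-90),(*hookpt(h,.19,.205),h-90),(*hookpt(h,.131,.205),h-90)],vmax=.04,amax=7)
E
```

```text
0.26777329684611917 29.96910820249468
at [0.489  0.3743 0.1364] yaw -37.0 j6 90.5 tilt [0. 0.]
-> [0.489 0.374 0.37 ] yaw -140.9 j6 -13.4 15
   15 x (0.0, 0.0, np.float64(-1.56), np.float64(0.121))
-> [ 0.76  -0.124  0.37 ] yaw -140.9 j6 33.4 15
   15 x (3.72, 0.7, np.float64(-0.0), np.float64(-0.0))
-> [ 0.76  -0.124  0.205] yaw -140.9 j6 33.4 5
   5 x (0.0, 0.0, np.float64(3.3), np.float64(-0.0))
-> [ 0.723 -0.079  0.205] yaw -140.9 j6 30.3 2
   2 x (-2.95, 0.0, np.float64(-0.0), np.float64(-0.0))
```

Call:
drive_tool(rows=[{"tx": 0,"ty": 0,"tz": -2.4,"ax": 0,"ay": 0,"az": 0.121,"claw": 0},{"tx": 0,"ty": 0,"tz": -2.4,"ax": 0,"ay": 0,"az": 0.121,"claw": 0},{"tx": 0,"ty": 0,"tz": -2.4,"ax": 0,"ay": 0,"az": 0.121,"claw": 0},{"tx": 0,"ty": 0,"tz": -2.4,"ax": 0,"ay": 0,"az": 0.121,"claw": 0},{"tx": 0,"ty": 0,"tz": -2.4,"ax": 0,"ay": 0,"az": 0.121,"claw": 0},{"tx": 0,"ty": 0,"tz": -2.4,"ax": 0,"ay": 0,"az": 0.121,"claw": 0},{"tx": 0,"ty": 0,"tz": -2.4,"ax": 0,"ay": 0,"az": 0.121,"claw": 0},{"tx": 0,"ty": 0,"tz": -2.4,"ax": 0,"ay": 0,"az": 0.121,"claw": 0},{"tx": 0,"ty": 0,"tz": -2.4,"ax": 0,"ay": 0,"az": 0.121,"claw": 0},{"tx": 0,"ty": 0,"tz": -1.8,"ax": 0,"ay": 0,"az": 0.121,"claw": 0}])

```text
time_s: 25.82
tcp_pos: [0.4891, 0.3742, 0.3719]
ee_rot: [[0.958, -0.287, 0.001], [-0.287, -0.958, 0.001], [0.001, -0.001, -1.0]]
wrist_force: [0.4, 0.1, -1.0]
gripper_width: 0.267
gripper_force: 30.0
```

Call:
drive_tool(rows=[{"tx": 0,"ty": 0,"tz": 0,"ax": 0,"ay": 0,"az": 0.121,"claw": 0},{"tx": 0,"ty": 0,"tz": 0,"ax": 0,"ay": 0,"az": 0.121,"claw": 0},{"tx": 0,"ty": 0,"tz": 0,"ax": 0,"ay": 0,"az": 0.121,"claw": 0},{"tx": 0,"ty": 0,"tz": 0,"ax": 0,"ay": 0,"az": 0.121,"claw": 0},{"tx": 0,"ty": 0,"tz": 0,"ax": 0,"ay": 0,"az": 0.121,"claw": 0},{"tx": 3.72,"ty": 0.7,"tz": 0,"ax": 0,"ay": 0,"az": 0,"claw": 0},{"tx": 3.72,"ty": 0.7,"tz": 0,"ax": 0,"ay": 0,"az": 0,"claw": 0},{"tx": 3.72,"ty": 0.7,"tz": 0,"ax": 0,"ay": 0,"az": 0,"claw": 0},{"tx": 3.72,"ty": 0.7,"tz": 0,"ax": 0,"ay": 0,"az": 0,"claw": 0},{"tx": 3.72,"ty": 0.7,"tz": 0,"ax": 0,"ay": 0,"az": 0,"claw": 0}])

```text
time_s: 26.65
tcp_pos: [0.5791, 0.2062, 0.3695]
ee_rot: [[0.63, -0.777, -0.001], [-0.777, -0.63, -0.0], [-0.001, 0.001, -1.0]]
wrist_force: [1.3, 0.3, -0.3]
gripper_width: 0.277
gripper_force: 30.0
```

Call:
drive_tool(rows=[{"tx": 3.72,"ty": 0.7,"tz": 0,"ax": 0,"ay": 0,"az": 0,"claw": 0},{"tx": 3.72,"ty": 0.7,"tz": 0,"ax": 0,"ay": 0,"az": 0,"claw": 0},{"tx": 3.72,"ty": 0.7,"tz": 0,"ax": 0,"ay": 0,"az": 0,"claw": 0},{"tx": 3.72,"ty": 0.7,"tz": 0,"ax": 0,"ay": 0,"az": 0,"claw": 0},{"tx": 3.72,"ty": 0.7,"tz": 0,"ax": 0,"ay": 0,"az": 0,"claw": 0},{"tx": 3.72,"ty": 0.7,"tz": 0,"ax": 0,"ay": 0,"az": 0,"claw": 0},{"tx": 3.72,"ty": 0.7,"tz": 0,"ax": 0,"ay": 0,"az": 0,"claw": 0},{"tx": 3.72,"ty": 0.7,"tz": 0,"ax": 0,"ay": 0,"az": 0,"claw": 0},{"tx": 3.72,"ty": 0.7,"tz": 0,"ax": 0,"ay": 0,"az": 0,"claw": 0},{"tx": 3.72,"ty": 0.7,"tz": 0,"ax": 0,"ay": 0,"az": 0,"claw": 0}])

```text
time_s: 27.48
tcp_pos: [0.7591, -0.1271, 0.3692]
ee_rot: [[0.63, -0.777, -0.002], [-0.777, -0.63, 0.0], [-0.001, 0.001, -1.0]]
wrist_force: [1.0, 0.3, -0.5]
gripper_width: 0.273
gripper_force: 30.0
```

Call:
drive_tool(rows=[{"tx": 0,"ty": 0,"tz": 0,"ax": 0,"ay": 0,"az": 0,"claw": 0},{"tx": 0,"ty": 0,"tz": 0,"ax": 0,"ay": 0,"az": 0,"claw": 0}])

```text
time_s: 27.65
tcp_pos: [0.7592, -0.1277, 0.366]
ee_rot: [[0.627, -0.779, -0.006], [-0.779, -0.627, 0.001], [-0.004, 0.004, -1.0]]
wrist_force: [-0.1, 0.6, -0.8]
gripper_width: 0.274
gripper_force: 30.0
```

```bash
python3 - <<'E'
from m import *
shot("wrist","w7");a=arms("w7");print(a);shot("scene","s4");print(arms("s4"))
h=309.0
plan([(*hookpt(h,.19,.37),h-90),(*hookpt(h,.19,.206),h-90),(*hookpt(h,.131,.206),h-90)],vmax=.04,amax=7)
E
```

```text
38.55264237318993
39.343929180942574
at [ 0.7586 -0.1251  0.3691] yaw -141.0 j6 36.4 tilt [-0.002  0.   ]
-> [ 0.76  -0.125  0.37 ] yaw -141.0 j6 36.3 1
   1 x (0.03, -0.11, np.float64(-0.09), np.float64(-0.0))
-> [ 0.76  -0.125  0.206] yaw -141.0 j6 36.3 5
   5 x (0.0, 0.0, np.float64(3.28), np.float64(-0.0))
-> [ 0.722 -0.079  0.206] yaw -141.0 j6 33.2 2
   2 x (-2.95, -0.0, np.float64(-0.0), np.float64(-0.0))
```

Call:
drive_tool(rows=[{"tx": 0,"ty": -0.1,"tz": 3.6,"ax": 0,"ay": 0,"az": 0,"claw": 0},{"tx": 0,"ty": 0,"tz": 3.6,"ax": 0,"ay": 0,"az": 0,"claw": 0},{"tx": 0,"ty": 0,"tz": 3.6,"ax": 0,"ay": 0,"az": 0,"claw": 0},{"tx": 0,"ty": 0,"tz": 3.2,"ax": 0,"ay": 0,"az": 0,"claw": 0},{"tx": 0,"ty": 0,"tz": 2.3,"ax": 0,"ay": 0,"az": 0,"claw": 0},{"tx": 0,"ty": 0,"tz": 0,"ax": 0,"ay": 0,"az": 0,"claw": 0},{"tx": 0,"ty": 0,"tz": 0,"ax": 0,"ay": 0,"az": 0,"claw": 0}])

```text
time_s: 28.33
tcp_pos: [0.7588, -0.1234, 0.2073]
ee_rot: [[0.631, -0.776, -0.002], [-0.776, -0.631, -0.001], [-0.001, 0.002, -1.0]]
wrist_force: [0.9, -0.5, -0.6]
gripper_width: 0.27
gripper_force: 30.0
```

Call:
drive_tool(rows=[{"tx": -1.5,"ty": 0,"tz": 0,"ax": 0,"ay": 0,"az": 0,"claw": 0},{"tx": -1.5,"ty": 0,"tz": 0,"ax": 0,"ay": 0,"az": 0,"claw": 0},{"tx": -1.5,"ty": 0,"tz": 0,"ax": 0,"ay": 0,"az": 0,"claw": 0},{"tx": -1.4,"ty": 0,"tz": 0,"ax": 0,"ay": 0,"az": 0,"claw": 0},{"tx": 0,"ty": 0,"tz": 0,"ax": 0,"ay": 0,"az": 0,"claw": 0},{"tx": 0,"ty": 0,"tz": 0,"ax": 0,"ay": 0,"az": 0,"claw": 0},{"tx": 0,"ty": 0,"tz": 1.4,"ax": 0,"ay": 0,"az": 0,"claw": 0},{"tx": 0,"ty": 0,"tz": 1.3,"ax": 0,"ay": 0,"az": 0,"claw": 0},{"tx": 0,"ty": 0,"tz": 0,"ax": 0,"ay": 0,"az": 0,"claw": 0},{"tx": 0,"ty": 0,"tz": 0,"ax": 0,"ay": 0,"az": 0,"claw": 0}])

```text
time_s: 29.17
tcp_pos: [0.7229, -0.0793, 0.181]
ee_rot: [[0.63, -0.777, 0.001], [-0.777, -0.63, -0.001], [0.001, -0.0, -1.0]]
wrist_force: [0.5, -0.2, -0.8]
gripper_width: 0.274
gripper_force: 30.0
```

Call:
drive_tool(rows=[{"tx": 0,"ty": 0,"tz": 0.3,"ax": 0,"ay": 0,"az": 0,"claw": 0},{"tx": 0,"ty": 0,"tz": 0,"ax": 0,"ay": 0,"az": 0,"claw": 0},{"tx": 0,"ty": 0,"tz": 0,"ax": 0,"ay": 0,"az": 0,"claw": 3},{"tx": 0,"ty": 0,"tz": 0,"ax": 0,"ay": 0,"az": 0,"claw": 5},{"tx": 0,"ty": 0,"tz": 0,"ax": 0,"ay": 0,"az": 0,"claw": 6},{"tx": 0,"ty": 0,"tz": 0,"ax": 0,"ay": 0,"az": 0,"claw": 6},{"tx": 0,"ty": 0,"tz": 0,"ax": 0,"ay": 0,"az": 0,"claw": 6},{"tx": 0,"ty": 0,"tz": -2,"ax": 0,"ay": 0,"az": 0,"claw": 6.5},{"tx": 0,"ty": 0,"tz": -4,"ax": 0,"ay": 0,"az": 0,"claw": 8.7},{"tx": 0,"ty": 0,"tz": -4,"ax": 0,"ay": 0,"az": 0,"claw": 8.7}])

```text
time_s: 30.0
tcp_pos: [0.7214, -0.0791, 0.2762]
ee_rot: [[0.63, -0.777, -0.005], [-0.777, -0.63, -0.001], [-0.003, 0.004, -1.0]]
wrist_force: [2.2, -0.2, 0.9]
gripper_width: 0.791
gripper_force: 0.0
```

Call:
drive_tool(rows=[{"tx": 0,"ty": 0,"tz": -4,"ax": 0,"ay": 0,"az": 0,"claw": 8.7},{"tx": 0,"ty": 0,"tz": -0.8,"ax": 0,"ay": 0,"az": 0,"claw": 8.7},{"tx": 0,"ty": 0,"tz": 0,"ax": 0,"ay": 0,"az": 0,"claw": 5},{"tx": 0,"ty": 0,"tz": 0,"ax": 0,"ay": 0,"az": 0,"claw": 0}])

```text
time_s: 30.33
tcp_pos: [0.7223, -0.0788, 0.3256]
ee_rot: [[0.629, -0.777, 0.001], [-0.777, -0.629, 0.001], [0.0, -0.001, -1.0]]
wrist_force: [-0.4, -0.0, -1.0]
gripper_width: 0.907
gripper_force: 0.0
```

```bash
python3 - <<'E'
from m import *
look("w8",.48,.85,-.2,.2,.185,.22)
shot("scene","s5");W,I=load("s5")
print(arms("s5"),blocks(W,.4,.85,-.2,.2,.185,.22))
E
```

```text
blocks [(1021, 644, 18, 40, 30, 37, np.float64(0.195)), (555, 721, -78, 24, 14, 39, np.float64(0.206))]
arm 38.89438257183049
38.85348729493546 [(95, 542, -55, 22, 18, 137, np.float64(0.208)), (88, 562, 128, 26, 14, 39, np.float64(0.209)), (206, 643, 26, 43, 39, 73, np.float64(0.197)), (84, 725, -74, 29, 15, 43, np.float64(0.208)), (27, 764, 125, 18, 14, 72, np.float64(0.191))]
```

View pics/s5.png

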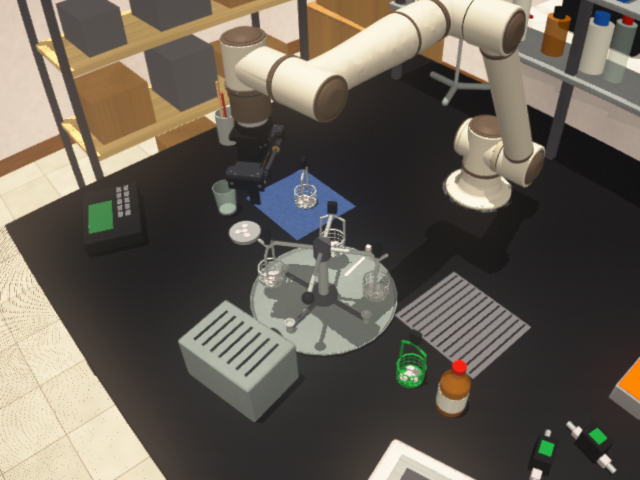

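```bash
cat >> m.py <<'E'
def arc(a0,a1,n,r,yaw):
    Y=np.array([np.cos(np.radians(yaw)),np.sin(np.radians(yaw))]);X=np.array([-Y[1],Y[0]])
    A=np.linspace(a0,a1,n+1); P=np.array([hookpt(a,r,0)[:2] for a in A])*100
    for d,a in zip(np.diff(P,axis=0),A[1:]): print(round(a,1),round(d@X,2),round(d@Y,2))
E
python3 - <<'E'
from m import *
x,y,z=sense()["tcp_pos"]
p=hookpt(14,.09,.325)
plan([(*p,39),(*p[:2],.161,39)],vmax=.04)
arc(14,169,30,.09,-141)
E
```

```text
at [ 0.7217 -0.0788  0.323 ] yaw -141.0 j6 32.5 tilt [-0.004  0.   ]
-> [0.727 0.045 0.325] yaw -141.0 j6 22.8 4
   4 x (-2.31, -2.05, np.float64(-0.05), np.float64(-0.0))
-> [0.727 0.045 0.161] yaw -141.0 j6 22.8 5
   5 x (0.0, 0.0, np.float64(3.28), np.float64(-0.0))
19.2 -0.75 -0.31
24.3 -0.77 -0.24
29.5 -0.79 -0.17
34.7 -0.81 -0.1
39.8 -0.81 -0.02
45.0 -0.81 0.05
50.2 -0.8 0.12
55.3 -0.79 0.19
60.5 -0.77 0.26
65.7 -0.74 0.33
70.8 -0.71 0.4
76.0 -0.67 0.46
81.2 -0.63 0.52
86.3 -0.58 0.57
91.5 -0.52 0.62
96.7 -0.46 0.67
101.8 -0.4 0.7
107.0 -0.34 0.74
112.2 -0.27 0.77
117.3 -0.2 0.79
122.5 -0.13 0.8
127.7 -0.06 0.81
132.8 0.02 0.81
138.0 0.09 0.81
143.2 0.16 0.79
148.3 0.23 0.78
153.5 0.3 0.75
158.7 0.37 0.72
163.8 0.43 0.69
169.0 0.49 0.64
```

Call:
drive_tool(rows=[{"tx": -2.3,"ty": -2.05,"tz": 0,"ax": 0,"ay": 0,"az": 0,"claw": 0},{"tx": -2.3,"ty": -2.05,"tz": 0,"ax": 0,"ay": 0,"az": 0,"claw": 0},{"tx": -2.3,"ty": -2.05,"tz": 0,"ax": 0,"ay": 0,"az": 0,"claw": 0},{"tx": -2.3,"ty": -2.05,"tz": 0,"ax": 0,"ay": 0,"az": 0,"claw": 0},{"tx": 0,"ty": 0,"tz": 0,"ax": 0,"ay": 0,"az": 0,"claw": 0},{"tx": 0,"ty": 0,"tz": 0,"ax": 0,"ay": 0,"az": 0,"claw": 0},{"tx": 0,"ty": 0,"tz": 0,"ax": 0,"ay": 0,"az": 0,"claw": 0},{"tx": 0,"ty": 0,"tz": 0,"ax": 0,"ay": 0,"az": 0,"claw": 0},{"tx": 0,"ty": 0,"tz": 0,"ax": 0,"ay": 0,"az": 0,"claw": 0},{"tx": 0,"ty": 0,"tz": 0,"ax": 0,"ay": 0,"az": 0,"claw": 0}])

```text
time_s: 31.27
tcp_pos: [0.7281, 0.0429, 0.3252]
ee_rot: [[0.628, -0.778, -0.0], [-0.778, -0.628, -0.0], [-0.0, 0.0, -1.0]]
wrist_force: [0.4, -0.2, 1.1]
gripper_width: 0.079
gripper_force: 0.0
```

Call:
drive_tool(rows=[{"tx": 0,"ty": 0,"tz": 0,"ax": 0,"ay": 0,"az": 0,"claw": 0},{"tx": 0,"ty": 0,"tz": 0,"ax": 0,"ay": 0,"az": 0,"claw": 0},{"tx": 0,"ty": 0,"tz": 3.3,"ax": 0,"ay": 0,"az": 0,"claw": 0},{"tx": 0,"ty": 0,"tz": 3.3,"ax": 0,"ay": 0,"az": 0,"claw": 0},{"tx": 0,"ty": 0,"tz": 3.3,"ax": 0,"ay": 0,"az": 0,"claw": 0},{"tx": 0,"ty": 0,"tz": 3.3,"ax": 0,"ay": 0,"az": 0,"claw": 0},{"tx": 0,"ty": 0,"tz": 3.0,"ax": 0,"ay": 0,"az": 0,"claw": 0},{"tx": 0,"ty": 0,"tz": 0,"ax": 0,"ay": 0,"az": 0,"claw": 0},{"tx": 0,"ty": 0,"tz": 0,"ax": 0,"ay": 0,"az": 0,"claw": 0}])

```text
time_s: 32.02
tcp_pos: [0.7275, 0.0436, 0.1619]
ee_rot: [[0.63, -0.777, -0.004], [-0.777, -0.63, -0.002], [-0.001, 0.004, -1.0]]
wrist_force: [-0.2, -1.0, 1.0]
gripper_width: 0.006
gripper_force: 0.0
```

Call:
drive_tool(rows=[{"tx": -0.75,"ty": -0.31,"tz": 0,"ax": 0,"ay": 0,"az": 0,"claw": 0},{"tx": -0.77,"ty": -0.24,"tz": 0,"ax": 0,"ay": 0,"az": 0,"claw": 0},{"tx": -0.79,"ty": -0.17,"tz": 0,"ax": 0,"ay": 0,"az": 0,"claw": 0},{"tx": -0.81,"ty": -0.1,"tz": 0,"ax": 0,"ay": 0,"az": 0,"claw": 0},{"tx": -0.81,"ty": -0.02,"tz": 0,"ax": 0,"ay": 0,"az": 0,"claw": 0},{"tx": -0.81,"ty": 0.05,"tz": 0,"ax": 0,"ay": 0,"az": 0,"claw": 0},{"tx": -0.8,"ty": 0.12,"tz": 0,"ax": 0,"ay": 0,"az": 0,"claw": 0}])

```text
time_s: 32.6
tcp_pos: [0.6982, 0.0921, 0.1641]
ee_rot: [[0.63, -0.777, 0.002], [-0.777, -0.63, 0.0], [0.001, -0.001, -1.0]]
wrist_force: [1.7, -1.9, 0.2]
gripper_width: 0.003
gripper_force: 1.0
```

Call:
drive_tool(rows=[{"tx": -0.79,"ty": 0.19,"tz": 0,"ax": 0,"ay": 0,"az": 0,"claw": 0},{"tx": -0.77,"ty": 0.26,"tz": 0,"ax": 0,"ay": 0,"az": 0,"claw": 0},{"tx": -0.74,"ty": 0.33,"tz": 0,"ax": 0,"ay": 0,"az": 0,"claw": 0},{"tx": -0.71,"ty": 0.4,"tz": 0,"ax": 0,"ay": 0,"az": 0,"claw": 0},{"tx": -0.67,"ty": 0.46,"tz": 0,"ax": 0,"ay": 0,"az": 0,"claw": 0},{"tx": -0.63,"ty": 0.52,"tz": 0,"ax": 0,"ay": 0,"az": 0,"claw": 0},{"tx": -0.58,"ty": 0.57,"tz": 0,"ax": 0,"ay": 0,"az": 0,"claw": 0},{"tx": -0.52,"ty": 0.62,"tz": 0,"ax": 0,"ay": 0,"az": 0,"claw": 0}])

```text
time_s: 33.27
tcp_pos: [0.6377, 0.1126, 0.1634]
ee_rot: [[0.63, -0.777, 0.001], [-0.777, -0.63, 0.0], [0.0, -0.001, -1.0]]
wrist_force: [1.9, 0.1, 0.4]
gripper_width: 0.004
gripper_force: 0.9
```

```bash
python3 - <<'E'
from m import *
shot("scene","s6");W,I=load("s6")
print(arms("s6"),blocks(W,.4,.85,-.2,.2,.185,.22), sense()["wrist_force"])
E
```

```text
15.867603636404485 [(28, 609, 176, 21, 15, 3, np.float64(0.191)), (196, 643, 25, 45, 37, 49, np.float64(0.197)), (93, 670, -100, 28, 18, 11, np.float64(0.209)), (116, 767, 54, 26, 16, 104, np.float64(0.209))] [-2.10096213 -1.48360908 -0.20816335]
```

Call:
drive_tool(rows=[{"tx": -0.46,"ty": 0.67,"tz": 0,"ax": 0,"ay": 0,"az": 0,"claw": 0},{"tx": -0.4,"ty": 0.7,"tz": 0,"ax": 0,"ay": 0,"az": 0,"claw": 0},{"tx": -0.34,"ty": 0.74,"tz": 0,"ax": 0,"ay": 0,"az": 0,"claw": 0},{"tx": -0.27,"ty": 0.77,"tz": 0,"ax": 0,"ay": 0,"az": 0,"claw": 0},{"tx": -0.2,"ty": 0.79,"tz": 0,"ax": 0,"ay": 0,"az": 0,"claw": 0},{"tx": -0.13,"ty": 0.8,"tz": 0,"ax": 0,"ay": 0,"az": 0,"claw": 0},{"tx": -0.06,"ty": 0.81,"tz": 0,"ax": 0,"ay": 0,"az": 0,"claw": 0},{"tx": 0.02,"ty": 0.81,"tz": 0,"ax": 0,"ay": 0,"az": 0,"claw": 0},{"tx": 0.09,"ty": 0.81,"tz": 0,"ax": 0,"ay": 0,"az": 0,"claw": 0},{"tx": 0.16,"ty": 0.79,"tz": 0,"ax": 0,"ay": 0,"az": 0,"claw": 0}])

```text
time_s: 34.15
tcp_pos: [0.5678, 0.0759, 0.1633]
ee_rot: [[0.63, -0.777, -0.0], [-0.777, -0.63, 0.0], [-0.0, -0.0, -1.0]]
wrist_force: [2.1, 1.2, 0.3]
gripper_width: 0.006
gripper_force: 0.9
```

Call:
drive_tool(rows=[{"tx": 0.23,"ty": 0.78,"tz": 0,"ax": 0,"ay": 0,"az": 0,"claw": 0},{"tx": 0.3,"ty": 0.75,"tz": 0,"ax": 0,"ay": 0,"az": 0,"claw": 0},{"tx": 0.37,"ty": 0.72,"tz": 0,"ax": 0,"ay": 0,"az": 0,"claw": 0},{"tx": 0.43,"ty": 0.69,"tz": 0,"ax": 0,"ay": 0,"az": 0,"claw": 0},{"tx": 0.49,"ty": 0.64,"tz": 0,"ax": 0,"ay": 0,"az": 0,"claw": 0},{"tx": 0,"ty": 0,"tz": 0,"ax": 0,"ay": 0,"az": 0,"claw": 0}])

```text
time_s: 34.65
tcp_pos: [0.5508, 0.0378, 0.1629]
ee_rot: [[0.628, -0.778, -0.003], [-0.778, -0.628, -0.001], [-0.001, 0.003, -1.0]]
wrist_force: [0.4, -0.6, -0.4]
gripper_width: 0.003
gripper_force: 0.0
```

```bash
python3 - <<'E'
from m import *
shot("scene","s7");W,I=load("s7");shot("wrist","w9")
s=sense();d=s["tcp_pos"][:2]-C
print(arms("s7"),arms("w9"),blocks(W,.4,.85,-.2,.2,.185,.22), s["wrist_force"],np.degrees(np.arctan2(d[1],d[0])),np.hypot(*d))
arc(169,173,1,.09,-141)
E
```

```text
4.669457620157402 3.7643098798685934 [(204, 644, 26, 43, 40, 39, np.float64(0.197)), (108, 636, 156, 24, 14, 5, np.float64(0.209)), (91, 649, -103, 29, 17, 10, np.float64(0.212)), (114, 772, 31, 28, 16, 96, np.float64(0.209))] [-0.44237858 -0.04477921 -0.55662642] 169.96386968755573 0.09006436556932271
173.0 0.42 0.47
```

Call:
drive_tool(rows=[{"tx": 0.37,"ty": 0.41,"tz": 0,"ax": 0,"ay": 0,"az": 0,"claw": 0},{"tx": 0.39,"ty": 0.39,"tz": 0,"ax": 0,"ay": 0,"az": 0,"claw": 0},{"tx": 0,"ty": 0,"tz": 0,"ax": 0,"ay": 0,"az": 0,"claw": 0},{"tx": 0,"ty": 0,"tz": 0,"ax": 0,"ay": 0,"az": 0,"claw": 0}])

```text
time_s: 35.08
tcp_pos: [0.5504, 0.0282, 0.1631]
ee_rot: [[0.629, -0.777, -0.001], [-0.777, -0.629, -0.001], [-0.0, 0.001, -1.0]]
wrist_force: [0.3, 0.1, 0.4]
gripper_width: 0.005
gripper_force: 0.0
```

```bash
python3 - <<'E'
from m import *
shot("scene","s8");shot("wrist","w10")
s=sense();d=s["tcp_pos"][:2]-C
print(arms("s8"),arms("w10"),np.degrees(np.arctan2(d[1],d[0])),np.hypot(*d),s["wrist_force"])
E
```

```text
10.0330042036075 9.193957616714961 176.52848617991967 0.08968455196695432 [-0.81550249 -0.30635589  0.43372218]
```

Call:
drive_tool(rows=[{"tx": 0.2,"ty": 0.2,"tz": 0,"ax": 0,"ay": 0,"az": 0,"claw": 0},{"tx": 0,"ty": 0,"tz": 0,"ax": 0,"ay": 0,"az": 0,"claw": 0},{"tx": 0,"ty": 0,"tz": 0,"ax": 0,"ay": 0,"az": 0,"claw": 0},{"tx": -0.6,"ty": -0.8,"tz": 0,"ax": 0,"ay": 0,"az": 0,"claw": 0},{"tx": -0.6,"ty": -0.8,"tz": 0,"ax": 0,"ay": 0,"az": 0,"claw": 0},{"tx": 0,"ty": 0,"tz": -3.5,"ax": 0,"ay": 0,"az": 0,"claw": 0},{"tx": 0,"ty": 0,"tz": -4,"ax": 0,"ay": 0,"az": 0,"claw": 0},{"tx": 0,"ty": 0,"tz": -4,"ax": 0,"ay": 0,"az": 0,"claw": 0},{"tx": 0,"ty": 0,"tz": -4,"ax": 0,"ay": 0,"az": 0,"claw": 0},{"tx": 0,"ty": 0,"tz": -4,"ax": 0,"ay": 0,"az": 0,"claw": 0}])

```text
time_s: 36.02
tcp_pos: [0.5551, 0.0461, 0.3605]
ee_rot: [[0.63, -0.776, 0.0], [-0.776, -0.63, 0.0], [0.0, -0.0, -1.0]]
wrist_force: [1.1, 0.5, -1.0]
gripper_width: 0.006
gripper_force: 0.0
```

Call:
drive_tool(rows=[{"tx": -2.4,"ty": -3,"tz": -0.5,"ax": 0,"ay": 0,"az": 0,"claw": 0},{"tx": -2.4,"ty": -3,"tz": -0.5,"ax": 0,"ay": 0,"az": 0,"claw": 0},{"tx": -2.4,"ty": -3,"tz": -0.5,"ax": 0,"ay": 0,"az": 0,"claw": 0},{"tx": -2.4,"ty": -3,"tz": -0.5,"ax": 0,"ay": 0,"az": 0,"claw": 0},{"tx": -2.4,"ty": -3,"tz": -0.5,"ax": 0,"ay": 0,"az": 0,"claw": 0},{"tx": -2.4,"ty": -3,"tz": -0.5,"ax": 0,"ay": 0,"az": 0,"claw": 0},{"tx": -2.4,"ty": -3,"tz": -0.5,"ax": 0,"ay": 0,"az": 0,"claw": 0},{"tx": 0,"ty": 0,"tz": 0,"ax": 0,"ay": 0,"az": 0,"claw": 0},{"tx": 0,"ty": 0,"tz": 0,"ax": 0,"ay": 0,"az": 0,"claw": 0}])

```text
time_s: 36.77
tcp_pos: [0.6125, 0.3113, 0.391]
ee_rot: [[0.632, -0.775, -0.002], [-0.775, -0.632, -0.002], [-0.0, 0.003, -1.0]]
wrist_force: [-0.5, -0.2, 0.3]
gripper_width: 0.01
gripper_force: 0.0
```

```bash
python3 - <<'E'
from m import *
for n in("scene","top"):
    t=n+"9";shot(n,t);W,I=load(t)
    print(arms(t),blocks(W,.4,.85,-.2,.2,.18,.22),"dry",blocks(W,.3,.6,-.45,-.2,.14,.18))
    k=(I.max(1)<70)&(W[:,2]>.165)&(W[:,2]<.19)&(W[:,0]<.54)&(W[:,0]>.4)&(abs(W[:,1])<.1)
    print("knob",k.sum(),W[k].mean(0))
E
```

```text
10.971414134298424 [(337, 585, 12, 190, 115, 38, np.float64(0.198)), (119, 619, 152, 31, 26, 60, np.float64(0.209)), (115, 669, -91, 53, 26, 85, np.float64(0.209)), (12, 716, 42, 53, 8, 11, np.float64(0.182)), (131, 773, 53, 26, 25, 44, np.float64(0.208))] dry [(64, 444, -294, 32, 14, 47, np.float64(0.167))]
knob 83 [ 4.92235598e-01 -2.72204017e-04  1.80874585e-01]
10.947119574647306 [(70, 509, 1, 70, 23, 18, np.float64(0.19)), (216, 616, 20, 93, 61, 159, np.float64(0.197)), (65, 619, 133, 52, 23, 113, np.float64(0.209)), (66, 661, -105, 25, 24, 56, np.float64(0.209)), (11, 716, 36, 42, 6, 8, np.float64(0.183)), (69, 771, 50, 26, 23, 22, np.float64(0.207))] dry [(66, 437, -297, 24, 14, 44, np.float64(0.168))]
knob 74 [ 0.48554628 -0.00671423  0.18300547]
```

View pics/scene9.png

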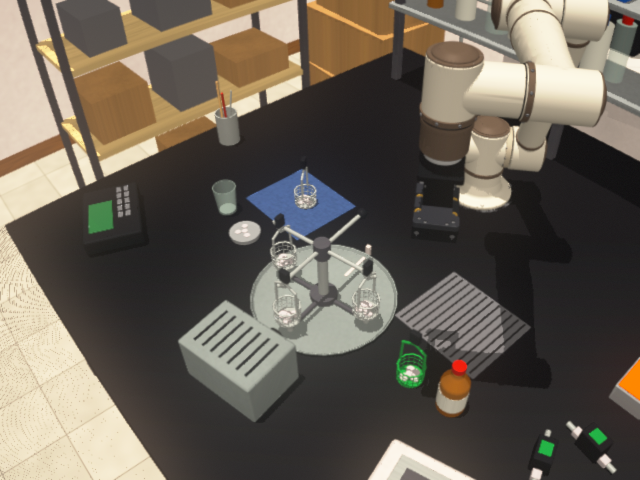

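Scene view: all three baskets hang level on their hooks, at (284,250), (287,310) and (367,297). The dry basket stands on the blue pad at (305,195). The spoke points at the mark, measured at 190.95° against 191.3°, and the gripper is clear.

```bash
python3 -c "
from station import finish_job
print(finish_job())"
```

```text
the job is handed in; nothing more can be done
None
```

I handed the job in at about 37 s: the dry basket is on the blue pad, all three rinsed baskets hang on hooks of their own, the knob is within about 3 mm of the index mark, and the bystanders were not approached (no verdict came back).

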